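Wedge the utensil stand tight and hang up the serving utensils

ROBOT

A 6-joint arm with a two-finger parallel gripper is mounted at the origin on the work surface. World frame = base frame: x ahead of the robot, y to its left, z up, the work surface at z = 0. Lengths are in m, angles in rad, forces in N, time in s.
With the tool pointing down it reaches from about 0.325 to 0.925 m from the base axis. Payload 3.1 kg.
Tool frame: the origin (TCP) lies at the very end of the fingers, on their centre line; the grasp point (between the pads) lies 19 mm behind it; z points along the fingers, y is the line along which they close (so a half turn about z gives the same grasp; the last joint's range is limited). The gripper opens to 85 mm and grips with 20 to 120 N. Pads are 22 mm wide; open, the fingers measure 114 mm over their backs; the gripper's body (76 mm by 85 mm) begins 54 mm behind the grasp point. The pads swing forward as they close: fully open they stand 13 mm farther back than shut.
Start: joints at [-1.222, 0.217, 1.613, -0, 1.311, -0.112], TCP at [0.278, -0.56, 0.231] pointing down, gripper open.
Joint ranges: [-2.75, 2.75], [-0.78, 2.1], [0.31, 2.55], [-1.13, 4.27], [0.13, 2.63], [-2.58, 2.58]. Speed limits (rad/s): [2.79, 2.79, 3.14, 3.14, 3.14, 3.14].

INTERFACE

Orientations are given as a unit quaternion [w, x, y, z].
In Python, from station import get_obs, snapshot, job_done gives the robot as it stands.
- The arm moves only by the shell command python3 -m pendant 'ROWS' [FORCE]. ROWS is JSON, a list of rows, each an object with "travel": the shift along the tool's x, y, z in units of 2.5 cm (1.0 is 2.5 cm), a list of three; "turn": the turn, a rotation vector about the tool's x, y, z in units of 5 degrees (1.0 is 5 degrees), a list of three; "hand": the opening, from -1 (shut) to 1 (fully open). In form: [{"travel": [x, y, z], "turn": [rx, ry, rz], "hand": hand}, ...]. A call has 1 to 5 rows; each row shifts and turns the commanded pose from where the row before left it, along the tool's axes as they then stand; what a row does not reach is not made up. A row lasts 1/12 s, in which the tool goes at most 41.7 mm and 7.16 degrees, less where a joint would pass 70% of its speed; a pose out of reach is approached as far as the arm can. A call with a number of a shift or a turn outside -1 to 1 is refused whole. A call with a gripper value outside its range is refused whole. The fingers move at their own pace and stop on an object; FORCE is the grip in N (left out, the last holds). Time passes only in rows, so rows that do not move let the fingers close. It gives the time, the measured TCP pose, the force, the opening and the grip force at its end, in the units of the state.
- get_obs(): the state, without advancing time (a new reading comes with each control period).
- snapshot(name): name is "scene" or "top" or "wrist"; returns a dict with "pixels" (420x560x3 uint8, red, green, blue), "vfov" (degrees; the focal length in pixels is half the picture's height over the tangent of half this angle, whatever the lens; pixels are square), "cx", "cy" (the principal point, pixels), "eye" and "orientation" of the camera in the world; the wrist camera has in their place "tool_from_camera" (4x4, takes a point from camera to tool coordinates, whose origin is the TCP and whose axes are the flange's). Camera axes: x right, y down, z forward; pixel columns grow to the right and rows downward; lengths in m; the calibration is good to about 2 mm. A picture is of the moment at which its call begins: read the wrist's pose just before it. There is no depth.
- job_done(): hands the job in; it is judged then, once.
The state is a dict: "t": time; "joint_pos": joint angles; "qd": joint speeds; "joint_efforts": joint torques, N m; "position": TCP position; "ee_rot": TCP orientation; "force": force on the tool from outside, world axes, zero at the start; "torque": the same for the moment, N m; "width": opening from 0.0 (shut) to 1.0 (fully open); "finger_force": force on a finger pad.
Only numpy, scipy, OpenCV 4.12 (cv2) and the standard library are available. Lean on these libraries where they do the work, as an engineer would, in place of code of your own. Each camera call takes 0.05 s, during which the arm holds its last target. There are 200 camera calls.

TASK

The utensil stand has worked loose: first start the two wooden wedges, thin end first, in the two channels in its foot and tap them in with the meat pounder until they are fully home and go no further (drive them home with the pounder, not with your fingers). Once both wedges are home, hang every serving utensil that is there by its eye on the stand's hooks, each on a hook of its own. In the end the pounder must stand upright on its cork trivet again, and the jars, muffin cup and salt pot must be where they were.

Things in the scene. Friction and masses are not known exactly. Their poses are not given: they have to be found in the camera images.
- stand: Fixed wooden utensil stand; origin at the middle of its foot's front edge, on the counter; x points into the stand, away from the robot, z up. Foot 350 mm wide (y), 120 mm deep, 50 mm high, with two open-topped channels in from the front at y = -75 and +75 mm. Behind the foot (120 to 140 mm in) an open frame: two posts and a rail, 222 to 252 mm above the counter, with three steel hooks; a slat (face 84 mm in, 100 to 125 mm up) stops the hung utensils swinging.
- slot0 (a point): Middle of the mouth of the channel at stand y = -75 mm, on the counter. Channel 42 mm wide, floor = the counter, end wall 85 mm in. 30 to 54 mm in hangs a sprung steel shoe, its round underside lowest 42 mm in, 13 mm above the counter; it lifts up to 12 mm and bears on the wedge with 3 N at first, about 7 N at the end; friction then holds the wedge.
- slot1 (a point): Middle of the mouth of the channel at stand y = 75 mm, on the counter. Channel 42 mm wide, floor = the counter, end wall 85 mm in. 30 to 54 mm in hangs a sprung steel shoe, its round underside lowest 42 mm in, 13 mm above the counter; it lifts up to 12 mm and bears on the wedge with 3 N at first, about 7 N at the end; friction then holds the wedge.
- hook0 (a point): Upper tip of the hook at stand y = -115 mm: 272 mm above the counter, 63 mm in. 8 mm round bar: from the rail 40 mm level towards the front at height 235 mm, then bent up, the last 25 mm nearly upright. An eye lowered flat over the tip by 20 mm, utensil pointing out to the front, and let go slides down and the utensil tips and hangs.
- hook1 (a point): Upper tip of the hook at stand y = 0 mm: 272 mm above the counter, 63 mm in. 8 mm round bar: from the rail 40 mm level towards the front at height 235 mm, then bent up, the last 25 mm nearly upright. An eye lowered flat over the tip by 20 mm, utensil pointing out to the front, and let go slides down and the utensil tips and hangs.
- hook2 (a point): Upper tip of the hook at stand y = 115 mm: 272 mm above the counter, 63 mm in. 8 mm round bar: from the rail 40 mm level towards the front at height 235 mm, then bent up, the last 25 mm nearly upright. An eye lowered flat over the tip by 20 mm, utensil pointing out to the front, and let go slides down and the utensil tips and hangs.
- wedge0: Loose pale wooden wedge, 105 mm long, 36 mm wide, lying on its flat underside; 8 mm thick at the thin end (+x) rising evenly to 34 mm at the butt. Origin under its middle, z up. Either wedge fits either channel: free till the thin end is 62 mm in, then driven with 5 to 20 N till it meets the wall 85 mm in; the butt then sticks out 20 mm.
- wedge1: Loose pale wooden wedge, 105 mm long, 36 mm wide, lying on its flat underside; 8 mm thick at the thin end (+x) rising evenly to 34 mm at the butt. Origin under its middle, z up. Either wedge fits either channel: free till the thin end is 62 mm in, then driven with 5 to 20 N till it meets the wall 85 mm in; the butt then sticks out 20 mm.
- wedge0_tip (a point): Middle of that wedge's thin end, on its underside (52.5 mm from its origin).
- wedge1_tip (a point): Middle of that wedge's thin end, on its underside (52.5 mm from its origin).
- pounder: Steel meat pounder, about 450 g, standing upright: a flat round foot 76 mm across and 22 mm thick with an upright round handle 26 mm thick in its middle, up to 100 mm. Origin under the middle of the foot, z up along the handle. Sliding it upright over the counter knocks a wedge in with the rim of its foot.
- trivet: Fixed round cork trivet, 110 mm across, 6 mm thick; origin under its middle. The pounder starts on it and belongs there.
- spoon: Lies flat; origin under it, +x along the handle to the eye. Eye: ring of 7 mm bar, centre at x = 70 mm, hole 26 mm, 40 mm outside. Handle 18 mm wide, 7 mm thick, x = -32 to 53 mm (pinch it across at about x = 30 mm). Steel serving spoon, 171 mm long; round shallow bowl 52 mm across and 12 mm deep at the -x end, to x = -81 mm. May be absent.
- fork: Lies flat; origin under it, +x along the handle to the eye. Eye: ring of 7 mm bar, centre at x = 70 mm, hole 26 mm, 40 mm outside. Handle 18 mm wide, 7 mm thick, x = -32 to 53 mm (pinch it across at about x = 30 mm). Green plastic serving fork with four tines at the -x end, 50 mm wide, to x = -91 mm. May be absent.
- turner: Lies flat; origin under it, +x along the handle to the eye. Eye: ring of 7 mm bar, centre at x = 70 mm, hole 26 mm, 40 mm outside. Handle 18 mm wide, 7 mm thick, x = -32 to 53 mm (pinch it across at about x = 30 mm). Wooden turner with a 60 mm wide flat blade at the -x end, to x = -87 mm. May be absent.
- spoon_eye (a point): Centre of the spoon's eye, at mid-thickness (3.5 mm above the underside).
- fork_eye (a point): Centre of the fork's eye, at mid-thickness (3.5 mm above the underside).
- turner_eye (a point): Centre of the turner's eye, at mid-thickness (3.5 mm above the underside).
- jar_low: Lower of two stacked glass jars, 70 mm across, 70 mm high; bystander. Origin under its middle.
- jar_high: Upper of the two stacked jars; bystander.
- muffin_cup: Small red muffin cup, 70 mm across, 35 mm high; bystander.
- salt: White salt pot, 42 mm across, 85 mm high; bystander.
- lunchbox: Blue lunchbox with a closed flap lid, 130 x 170 mm, 70 mm high with a 35 mm knob on top; fixed bystander. Origin under its middle.
Things that resemble listed ones, but are neither listed nor needed, are in the scene too. Of the things that look like the turner, the larger one is meant. Several things have the shape of the trivet; the one meant has the colours described above.

How it is judged:
On the way, in this order (a step that is already met when the one before it is completed fails the run):
1. both wedges are driven home in the channels (x of wedge0_tip in the frame of stand between 0.081 and 0.089 m and z of each of wedge0_tip, wedge1_tip in the frame of stand below 0.006 m and (y of wedge0_tip in the frame of slot0 between -0.012 and 0.012 m or y of wedge0_tip in the frame of slot1 between -0.012 and 0.012 m) and angle between the x axis of each of wedge0, wedge1 and the x axis of stand, either way round below 0.15 rad and x of wedge1_tip in the frame of stand between 0.081 and 0.089 m and (y of wedge1_tip in the frame of slot0 between -0.012 and 0.012 m or y of wedge1_tip in the frame of slot1 between -0.012 and 0.012 m)), for 0.2 s.
2. the utensils that are there hang on hooks ((distance between spoon_eye and hook0 below 0.062 m or distance between spoon_eye and hook1 below 0.062 m or distance between spoon_eye and hook2 below 0.062 m) and height (world z) of each of spoon_eye, fork_eye, turner_eye above 0.2 m and angle between each of spoon, fork, turner's own x axis and vertical below 0.6 rad and (distance between fork_eye and hook0 below 0.062 m or distance between fork_eye and hook1 below 0.062 m or distance between fork_eye and hook2 below 0.062 m) and (distance between turner_eye and hook0 below 0.062 m or distance between turner_eye and hook1 below 0.062 m or distance between turner_eye and hook2 below 0.062 m)), for 0.2 s.
At the end, for the whole second after the job is handed in: Both wedges lie in the channels with the thin end within 4 mm of the end wall; every utensil present hangs by its eye, each on a hook of its own, handle within about 35 degrees of upright; the pounder stands upright on the trivet within 30 mm of its middle; all at rest (all of step 1 and all of step 2 and horizontal distance between spoon_eye and fork_eye above 0.06 m and horizontal distance between each of spoon_eye, fork_eye and turner_eye above 0.06 m and horizontal distance between pounder and trivet below 0.03 m and angle between pounder's own z axis and vertical below 0.1 rad and height (world z) of pounder below 0.012 m and linear speed of each of wedge0, wedge1, spoon, fork, turner, pounder below 0.03 m/s); the robot touches nothing.
It fails at once if the fingers push or grip a wedge while its thin end is over 75 mm in ((x of wedge0_tip in the frame of stand between 0.075 and 0.09 m and z of wedge0_tip in the frame of stand below 0.03 m and contact force between the fingers and wedge0 above 2 N) or (x of wedge1_tip in the frame of stand between 0.075 and 0.09 m and z of wedge1_tip in the frame of stand below 0.03 m and contact force between the fingers and wedge1 above 2 N)).
It fails at once if a bystander is moved more than 30 mm (distance of any of jar_low, jar_high, muffin_cup, salt from where it was at the start of the episode above 0.03 m).
Of spoon, fork, turner only 2 to 3 are there at a start; the rules pass over those that are not, and their reading is None.
At some moment in a run one of spoon, fork, turner, wedge0, wedge1 may be knocked a few centimetres aside while the robot is not near it.
It also fails if it takes over 210 s, if anything falls off the work surface, if the arm or the gripper's body presses on something with over 40 N, if the wrist force passes 120 N, or if a joint passes its speed limit or range.

## Working session

There is one attempt and no reset: what is moved stays moved. The work goes in short steps, Python scripts to look and compute and a shell command to move; the robot and the scene stay as the last step left them, time stands still between calls to the robot, and variables do not carry over. Pictures are saved under pics/ and viewed, at most 14 in all, crops included, and the job is handed in when it is done.

```bash
mkdir -p pics; ls; cat > h.py <<'E'
import numpy as np, cv2
from station import get_obs, snapshot
from scipy.spatial.transform import Rotation as R
def rot(q): return R.from_quat([q[1],q[2],q[3],q[0]]).as_matrix()
def snap(name,fn=None):
    o=get_obs(); s=snapshot(name)
    s['f']=s['pixels'].shape[0]/2/np.tan(np.radians(s['vfov'])/2)
    if name=='wrist':
        T=np.eye(4);T[:3,:3]=rot(o['ee_rot']);T[:3,3]=o['position']
        C=T@np.array(s['tool_from_camera']); s['Rm']=C[:3,:3]; s['e']=C[:3,3]
    else:
        s['Rm']=rot(s['orientation']); s['e']=np.array(s['eye'])
    if fn: cv2.imwrite('pics/'+fn,cv2.cvtColor(s['pixels'],cv2.COLOR_RGB2BGR))
    return s
def pt(s,u,v,z):
    d=s['Rm']@np.array([(u-s['cx'])/s['f'],(v-s['cy'])/s['f'],1.]); k=(z-s['e'][2])/d[2]
    return s['e']+k*d
def proj(s,p):
    c=s['Rm'].T@(np.array(p)-s['e']); return s['cx']+s['f']*c[0]/c[2], s['cy']+s['f']*c[1]/c[2]
E
python3 - <<'E'
from h import *
o=get_obs();print(o)
for n in('scene','top','wrist'):
    s=snap(n,n+'0.png');print(n,{k:s[k] for k in s if k!='pixels'})
E
```

```text
pics
{'t': 0.0, 'joint_pos': array([-1.22221248e+00,  2.17775744e-01,  1.61492008e+00,  3.24295653e-06,
        1.31131045e+00, -1.12194017e-01]), 'qd': array([ 0.0004782 , -0.00047464,  0.00071956,  0.00010339, -0.00064489,
        0.00045554]), 'joint_efforts': array([-7.13092650e-04, -3.96845984e+01, -3.03853548e+01, -1.41408204e-04,
        9.69402114e-03,  4.30462407e-06]), 'position': array([ 0.27764746, -0.55903516,  0.22996223]), 'ee_rot': array([-1.19857589e-03,  9.73577041e-01,  2.28355621e-01, -1.40751272e-04]), 'force': array([-0.37059029,  0.25621625,  0.71638789]), 'torque': array([-0.05947764,  0.02820901, -0.00437929]), 'finger_force': 0.0, 'width': 1.0051066299830906}
scene {'vfov': 53.954898618369, 'cx': 281.69557830720515, 'cy': 197.12458188790112, 'eye': array([ 1.05783604, -0.7571031 ,  1.07392378]), 'orientation': array([-0.38782376,  0.86428946,  0.29372101, -0.12776709]), 'f': np.float64(412.5495333668624), 'Rm': array([[ 0.79480708,  0.40861771, -0.44867947],
       [ 0.60682217, -0.52664141,  0.59532822],
       [ 0.00696847, -0.74543973, -0.6665366 ]]), 'e'
[... 487 characters left out ...]
1.42865216])}
wrist {'vfov': 69.17027190392412, 'cx': 279.6059189596009, 'cy': 208.17556981484103, 'tool_from_camera': array([[ 1.01958285e-05, -9.45323685e-01, -3.26133608e-01,
         8.38708284e-02],
       [ 9.99999940e-01, -1.03252160e-04,  3.30547166e-04,
        -4.41199168e-04],
       [-3.46148065e-04, -3.26133592e-01,  9.45323627e-01,
        -1.42564034e-01],
       [ 0.00000000e+00,  0.00000000e+00,  0.00000000e+00,
         1.00000000e+00]]), 'f': np.float64(304.581350316092), 'Rm': array([[ 0.44468933, -0.8464955 , -0.29274011],
       [-0.89568285, -0.42096256, -0.14332744],
       [-0.00190659,  0.32593848, -0.94538906]]), 'e': array([ 0.35271161, -0.52168356,  0.37262452])}
```

View pics/top0.png

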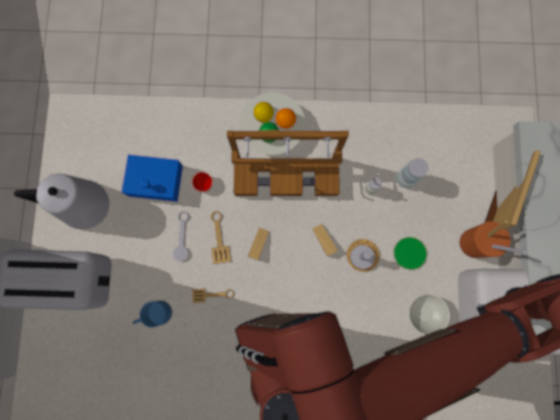

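View pics/scene0.png

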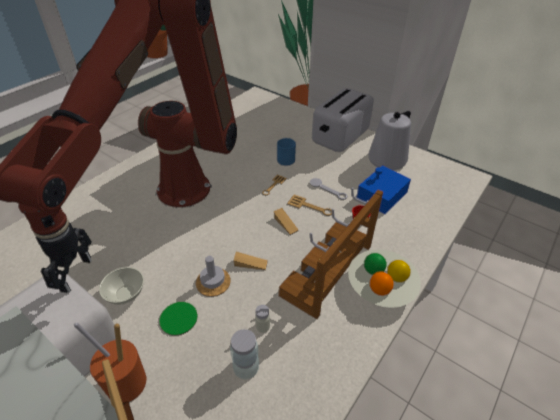

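The top view shows the stand (foot front edge at row ~195, cols 234–340), the wedges at (259,243) and (325,240), and the pounder on the cork trivet at (363,256). The spoon is at (183,237). Two things look like the turner: (220,240), the larger, and (213,295), the smaller. The larger fits the description. I see no green fork. I'll confirm in an enlarged crop.

```bash
python3 - <<'E'
from h import *
s=snap('top'); im=cv2.cvtColor(s['pixels'],cv2.COLOR_RGB2BGR)
c=im[120:310,120:420]
cv2.imwrite('pics/crop1.png',cv2.resize(c,(780,494),interpolation=cv2.INTER_CUBIC))
hsv=cv2.cvtColor(im,cv2.COLOR_BGR2HSV)
m=cv2.inRange(hsv,(8,70,90),(28,255,255))
n,l,st,ce=cv2.connectedComponentsWithStats(m)
for i in range(1,n):
    if st[i,4]>60 and 150<ce[i][0]<420 and ce[i][1]<320:
        ys,xs=np.where(l==i); r=cv2.minAreaRect(np.c_[xs,ys].astype(np.float32)); print(st[i],ce[i].round(1),[np.round(x,1) for x in r],np.round(cv2.boxPoints(r)).tolist())
        print('   world z0',pt(s,*ce[i],0.01).round(4))
for nm,u,v,z in [('footL',234,195,.05),('footR',340,195,.05),('salt',375,184,.085),('cup',203,182,.035),('box',152,178,.07),('jar',412,170,.14)]: print(nm,pt(s,u,v,z).round(3))
E
```

```text
[253 101  21  22 356] [262.9 111.5] [array([263. , 111.5]), array([21., 20.]), np.float64(90.0)] [[253.0, 101.0], [273.0, 101.0], [273.0, 122.0], [253.0, 122.0]]
   world z0 [0.8966 0.0931 0.01  ]
[ 227  108  122   88 2320] [272.3 148.5] [array([283.6, 145.1]), array([ 70.4, 128.8]), np.float64(67.0)] [[211.0, 138.0], [329.0, 88.0], [357.0, 152.0], [238.0, 203.0]]
   world z0 [0.7638 0.0564 0.01  ]
[288 162  54   7 230] [313.9 164.7] [array([314.5, 165.5]), array([ 5.9, 53. ]), np.float64(88.9)] [[288.0, 163.0], [341.0, 162.0], [341.0, 168.0], [288.0, 169.0]]
   world z0 [ 0.7107 -0.0867  0.01  ]
[270 172  33  24 704] [285.9 183.2] [array([286. , 183.5]), array([23., 32.]), np.float64(90.0)] [[270.0, 172.0], [302.0, 172.0], [302.0, 195.0], [270.0, 195.0]]
   world z0 [0.6436 0.0066 0.01  ]
[314 172  26  24 505] [327.2 183.4] [array([326.5, 183.5]), array([23., 25.]), np.float64(90.0)] [[314.0, 172.0], [339.0, 172.0], [339.0, 195.0], [314.0, 195.0]]
   world z0 [ 0.6471 -0.1327  0.01  ]
[211 212  20  52 463] [219.6 245.2] [array([220.5, 237.4]), array([51.1, 18. ]), np.float64(88.5)] 
[... 355 characters left out ...]
3.5]), array([11.1, 30.9]), np.float64(20.6)] [[247.0, 256.0], [258.0, 227.0], [269.0, 231.0], [258.0, 260.0]]
   world z0 [0.4359 0.0929 0.01  ]
[346 239  34  33 375] [363.5 252.7] [array([363., 255.]), array([32.5, 31.1]), np.float64(45.0)] [[340.0, 254.0], [362.0, 233.0], [385.0, 256.0], [363.0, 278.0]]
   world z0 [ 0.4168 -0.2544  0.01  ]
[192 289  35  14 241] [204.5 294.9] [array([209. , 295.5]), array([13., 34.]), np.float64(90.0)] [[192.0, 289.0], [226.0, 289.0], [226.0, 302.0], [192.0, 302.0]]
   world z0 [0.2647 0.2601 0.01  ]
footL [0.589 0.176 0.05 ]
footR [ 0.599 -0.17   0.05 ]
salt [ 0.631 -0.277  0.085]
cup [0.633 0.282 0.035]
box [0.633 0.442 0.07 ]
jar [ 0.665 -0.379  0.14 ]
```

View pics/crop1.png

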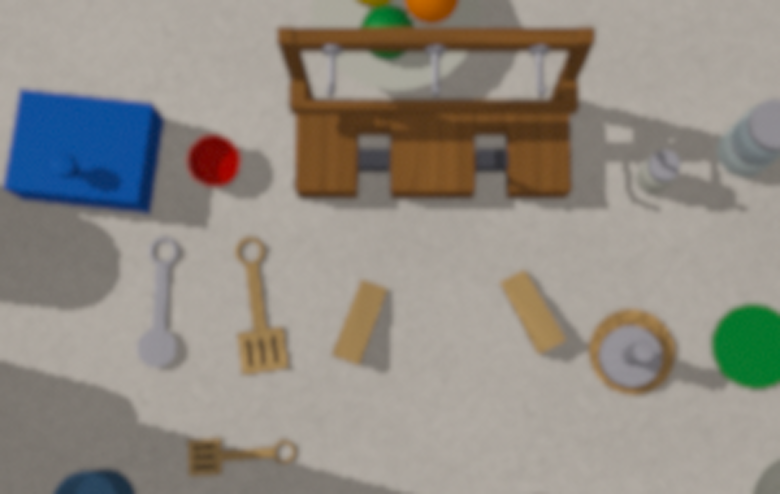

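The crop confirms it. The larger slotted wooden turner is at (220,240). The look-alike at (213,295) is about 34/51 of its length, so it's the small one. The spoon is at (183,237) and no green fork is present. Both wedges have their thin ends toward the stand. Next I'll move to a closer overview.

```bash
cat >> h.py <<'E'
def go(x,y,z,psi=0.,o=None,lab=''):
    "print turn (units) then travel (in axes after the turn) to reach a tool-down pose"
    o=o or get_obs(); Rc=rot(o['ee_rot'])
    Rt=np.array([[np.cos(psi),np.sin(psi),0],[np.sin(psi),-np.cos(psi),0],[0,0,-1.]])
    tv=R.from_matrix(Rc.T@Rt).as_rotvec()/np.radians(5)
    t=Rt.T@(np.array([x,y,z])-np.array(o['position']))/0.025
    print(lab,'turn',tv.round(2),'travel',t.round(2))
E
python3 -c "
from h import *
go(.43,-.02,.33,0)"
```

```text
turn [-0.02  0.    5.28] travel [  6.09 -21.57  -3.98]
```

```bash

python3 -m pendant '[{"travel":[0,0,-1],"turn":[0,0,1],"hand":1},{"travel":[0,0,-1],"turn":[0,0,1],"hand":1},{"travel":[0,0,-1],"turn":[0,0,1],"hand":1},{"travel":[0,0,-1],"turn":[0,0,1],"hand":1},{"travel":[0,0,0],"turn":[0,0,1],"hand":1}]' 
python3 -m pendant '[{"travel":[0.3,-0.9,0],"turn":[0,0,0.28],"hand":1},{"travel":[0.3,-0.9,0],"turn":[0,0,0],"hand":1},{"travel":[0.3,-0.9,0],"turn":[0,0,0],"hand":1},{"travel":[0.3,-0.9,0],"turn":[0,0,0],"hand":1},{"travel":[0.3,-0.9,0],"turn":[0,0,0],"hand":1}]' 
python3 -m pendant '[{"travel":[0.3,-0.9,0],"turn":[0,0,0],"hand":1},{"travel":[0.3,-0.9,0],"turn":[0,0,0],"hand":1},{"travel":[0.3,-0.9,0],"turn":[0,0,0],"hand":1},{"travel":[0.3,-0.9,0],"turn":[0,0,0],"hand":1},{"travel":[0.3,-0.9,0],"turn":[0,0,0],"hand":1}]' 
python3 -m pendant '[{"travel":[0.3,-0.9,0],"turn":[0,0,0],"hand":1},{"travel":[0.3,-0.9,0],"turn":[0,0,0],"hand":1},{"travel":[0.3,-0.9,0],"turn":[0,0,0],"hand":1},{"travel":[0.3,-0.9,0],"turn":[0,0,0],"hand":1},{"travel":[0.3,-0.9,0],"turn":[0,0,0],"hand":1}]' 
python3 -m pendant '[{"travel":[0.3,-0.9,0],"turn":[0,0,0],"hand":1},{"travel":[0.3,-0.9,0],"turn":[0,0,0],"hand":1},{"travel":[0.3,-0.9,0],"turn":[0,0,0],"hand":1},{"travel":[0.3,-0.9,0],"turn":[0,0,0],"hand":1},{"travel":[0.3,-0.9,0],"turn":[0,0,0],"hand":1}]' 
python3 -m pendant '[{"travel":[0,0,0],"turn":[0,0,0],"hand":1},{"travel":[0,0,0],"turn":[0,0,0],"hand":1}]'
python3 -c "
from h import *
go(.43,-.02,.33,0); snap('wrist','w1.png')"
```

```text
t: 0.62
position: [0.2789, -0.5623, 0.3385]
ee_rot: [0.005, 1.0, 0.01, 0.002]
force: [1.2, -0.4, 2.3]
width: 1.003
finger_force: 0.0
t: 1.03
position: [0.315, -0.446, 0.331]
ee_rot: [-0.0, 1.0, -0.0, -0.0]
force: [-0.4, -0.1, 0.2]
width: 0.997
finger_force: 0.0
t: 1.45
position: [0.3525, -0.3334, 0.3311]
ee_rot: [-0.0, 1.0, -0.0, -0.0]
force: [-0.2, 0.3, 0.1]
width: 1.001
finger_force: 0.0
t: 1.87
position: [0.3899, -0.2209, 0.3312]
ee_rot: [-0.0, 1.0, -0.0, -0.0]
force: [0.8, 1.0, -0.1]
width: 0.998
finger_force: 0.0
t: 2.28
position: [0.4274, -0.1084, 0.3312]
ee_rot: [0.0, 1.0, -0.0, 0.0]
force: [-0.6, 0.2, 0.3]
width: 1.001
finger_force: 0.0
t: 2.45
position: [0.4274, -0.1089, 0.3312]
ee_rot: [0.0, 1.0, 0.001, -0.0]
force: [-0.5, -0.2, 1.3]
width: 1.003
finger_force: 0.0
 turn [0.   0.   0.03] travel [ 0.11 -3.55  0.05]
```

View pics/w1.png

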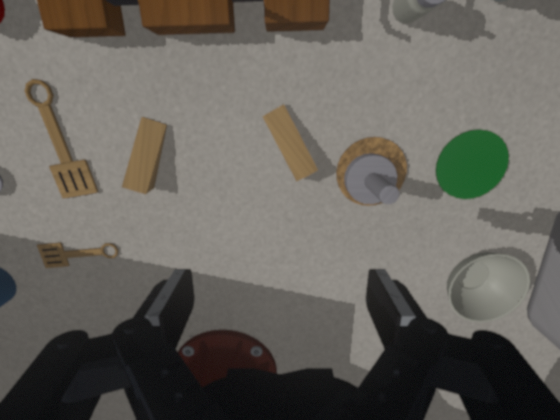

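The wrist view shows the foot's front edge at rows ~25–34 (cols 46–330) and the channel gaps at cols ~108–140 and 232–264. The wedges are at (145,155) and (291,142), the pounder at (372,180) and the turner at (60,140).

```bash
cat >> h.py <<'E'
def comps(s,lo=(8,60,60),hi=(28,255,255),amin=150):
    hsv=cv2.cvtColor(s['pixels'],cv2.COLOR_RGB2HSV); m=cv2.inRange(hsv,lo,hi)
    n,l,st,ce=cv2.connectedComponentsWithStats(m); out=[]
    for i in range(1,n):
        if st[i,4]<amin: continue
        ys,xs=np.where(l==i); out.append((np.c_[xs,ys].astype(np.float32),st[i]))
    return out
def poly(s,p,z):
    "min area rect in world on plane z of pixel set p: centre, long-axis heading (towards +x), lengths"
    w=np.array([pt(s,u,v,z)[:2] for u,v in cv2.convexHull(p)[:,0]])
    c,wh,a=cv2.minAreaRect((w*1000).astype(np.float32)); a=np.radians(a)
    if wh[0]<wh[1]: a+=np.pi/2; wh=wh[::-1]
    a=(a+np.pi/2)%np.pi-np.pi/2
    return np.array(c)/1000,a,np.array(wh)/1000
E
python3 - <<'E'
from h import *
s=snap('wrist')
for p,st in comps(s):
    print(st[:5],[np.round(q,4) for q in poly(s,p,0.012)])
# foot front bottom edge: lowest brown px per column
hsv=cv2.cvtColor(s['pixels'],cv2.COLOR_RGB2HSV)
m=cv2.inRange(hsv,(3,90,20),(20,255,200)); 
for c in list(range(40,335,12)):
    col=np.where(m[:60,c])[0]; print(c,col.max() if len(col) else None,end='; ')
for r in (5,15,22): print('\nrow',r,np.where(np.diff((m[r,:400]>0).astype(int)))[0])
E
```

```text
[  36    0   70   38 1986] [array([0.6157, 0.1647]), np.float64(-1.5694), array([0.0864, 0.0425])]
[ 137    0   97   35 2869] [array([0.6177, 0.0143]), np.float64(-1.5694), array([0.124, 0.039])]
[ 262    0   67   31 1902] [array([ 0.6202, -0.1299]), np.float64(-1.5694), array([0.0867, 0.0343])]
[  24   79   74  120 2423] [array([0.4573, 0.2211]), np.float64(0.1752), array([0.1728, 0.0602])]
[ 262  105   55   76 1864] [array([ 0.4534, -0.1252]), np.float64(0.4977), array([0.1108, 0.0376])]
[ 122  117   44   77 2116] [array([0.4339, 0.0974]), np.float64(-0.3295), array([0.1158, 0.0469])]
[ 336  136   71   69 1604] [array([ 0.4143, -0.248 ]), np.float64(-1.0343), array([0.1076, 0.1002])]
[ 37 243  81  25 931] [array([0.2713, 0.2298]), np.float64(-1.4725), array([0.1326, 0.0446])]
40 18; 52 30; 64 34; 76 36; 88 36; 100 35; 112 35; 124 None; 136 None; 148 28; 160 33; 172 33; 184 32; 196 32; 208 32; 220 31; 232 31; 244 None; 256 None; 268 30; 280 29; 292 29; 304 28; 316 28; 328 None; 
row 5 [ 36 112 137 231 263 327]

row 15 [ 39 120 139 232 263 327]

row 22 [ 41 121 140 232 263 325]
```

```bash
python3 - <<'E'
from h import *
s=snap('wrist')
a=pt(s,76,36.5,0);b=pt(s,316,28.5,0);d=a-b;yaw=np.arctan2(-d[0],d[1]);print(a,b,'yaw',yaw)
X=np.array([np.cos(yaw),np.sin(yaw)]);Y=np.array([-X[1],X[0]])
# centre-block edges at bottom front ~ row 30 (z=0); right corner col~325/ row28
for u,v,z in [(141,33.5,0),(232.5,31,0),(264,30,0),(326,28,0)]:
    p=pt(s,u,v,z)[:2]; print(u,p.round(4),'along y',(p@Y).round(4),'x',(p@X).round(4))
for nm,u,v,z in [('pounder top',391,195,.1)]: print(nm,pt(s,u,v,z))
E
```

```text
[0.59745228 0.17018022 0.        ] [ 0.60717318 -0.15989036  0.        ] yaw 0.029442473389262758
141 [0.6011 0.0802] along y 0.0624 x 0.6032
232.5 [ 0.6041 -0.0456] along y -0.0634 x 0.6025
264 [ 0.6054 -0.0888] along y -0.1066 x 0.6025
326 [ 0.6078 -0.1735] along y -0.1913 x 0.6024
pounder top [ 0.39965487 -0.25257292  0.1       ]
```

```bash
python3 - <<'E'
from h import *
s=snap('wrist')
for p,st in comps(s):
    if st[0] in(262,122) and st[1]>90:
        e=cv2.approxPolyDP(cv2.convexHull(p),4,True)[:,0]; print(e.tolist())
L=dict(WL=((147,118),(165,123),(123,189),(150,193)),WR=((264,113),(284,105),(296,179),(317,171)))
for k,(a,b,c,d) in L.items():
    tip=(pt(s,*a,.008)+pt(s,*b,.008))/2; butt=(pt(s,*c,.034)+pt(s,*d,.034))/2
    v=(tip-butt)[:2]; h=np.arctan2(v[1],v[0]); g=tip[:2]-0.090*v/np.linalg.norm(v)
    print(k,tip.round(4),butt.round(4),np.linalg.norm(v).round(4),'head',h.round(3),'grasp',g.round(4)); go(*g,.10,h,lab=k)
E
```

```text
[[315.0, 171.0], [295.0, 180.0], [264.0, 114.0], [283.0, 105.0]]
WL [0.4867 0.0714 0.008 ] [0.3864 0.104  0.034 ] 0.1054 head -0.314 grasp [0.4011 0.0993]
WL turn [0.   0.   3.59] travel [-3.58 -7.66  9.25]
WR [ 0.5026 -0.1022  0.008 ] [ 0.4106 -0.1498  0.034 ] 0.1036 head 0.478 grasp [ 0.4227 -0.1436]
WR turn [ 0.    0.   -5.49] travel [-0.77  1.09  9.25]
```

```bash

python3 -m pendant '[{"travel":[0,0,0.8],"turn":[0,0,-1],"hand":1},{"travel":[0,0,0.8],"turn":[0,0,-1],"hand":1},{"travel":[0,0,0.8],"turn":[0,0,-1],"hand":1},{"travel":[0,0,0.8],"turn":[0,0,-1],"hand":1},{"travel":[0,0,0.8],"turn":[0,0,-1],"hand":1}]' 
python3 -m pendant '[{"travel":[0,0,0.8],"turn":[0,0,-0.49],"hand":1},{"travel":[-0.4,0.55,0.8],"turn":[0,0,0],"hand":1},{"travel":[-0.37,0.54,0.8],"turn":[0,0,0],"hand":1},{"travel":[0,0,0.9],"turn":[0,0,0],"hand":1},{"travel":[0,0,0.9],"turn":[0,0,0],"hand":1}]' 
python3 -m pendant '[{"travel":[0,0,0.9],"turn":[0,0,0],"hand":1},{"travel":[0,0,0],"turn":[0,0,0],"hand":1}]'
python3 -c "
from h import *
go(.4227,-.1436,.008,.478); snap('wrist','w2.png')"
```

```text
t: 3.07
position: [0.4271, -0.1107, 0.2305]
ee_rot: [0.0, 0.976, 0.218, 0.0]
force: [0.2, 1.0, -0.7]
width: 1.001
finger_force: 0.0
t: 3.48
position: [0.4228, -0.1446, 0.1257]
ee_rot: [0.0, 0.972, 0.236, 0.0]
force: [0.3, 0.5, 0.1]
width: 0.999
finger_force: 0.0
t: 3.65
position: [0.4188, -0.1419, 0.0993]
ee_rot: [-0.003, 0.972, 0.236, -0.004]
force: [-1.8, 0.8, -0.7]
width: 1.001
finger_force: 0.0
 turn [-0.09  0.07 -0.01] travel [0.11 0.13 3.65]
```

View pics/w2.png

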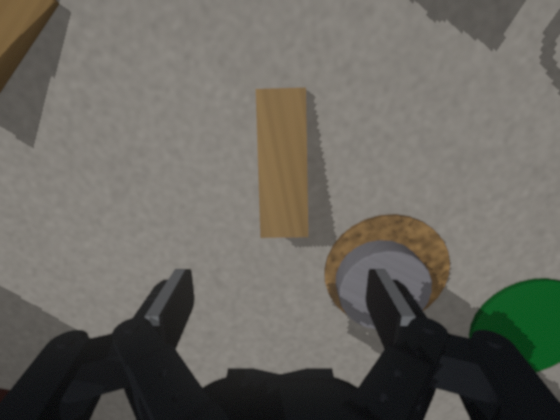

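The wedge is centred between the fingers (col 283, butt at row 237), and the pounder is clear to the right.

```bash

python3 -m pendant '[{"travel":[0.1,0.1,0.9],"turn":[0,0,0],"hand":1},{"travel":[0,0,0.9],"turn":[0,0,0],"hand":1},{"travel":[0,0,0.9],"turn":[0,0,0],"hand":1},{"travel":[0,0,0.9],"turn":[0,0,0],"hand":1},{"travel":[0,0,0],"turn":[0,0,0],"hand":0.5}]' 40
python3 -m pendant '[{"travel":[0,0,0],"turn":[0,0,0],"hand":-0.4},{"travel":[0,0,0],"turn":[0,0,0],"hand":-0.4},{"travel":[0,0,0],"turn":[0,0,0],"hand":-0.4},{"travel":[0,0,0],"turn":[0,0,0],"hand":-0.4},{"travel":[0,0,0],"turn":[0,0,0],"hand":-0.4}]'
python3 -c "
from h import *
print(get_obs()['position'])"
```

```text
t: 4.12
position: [0.424, -0.1431, 0.0117]
ee_rot: [-0.002, 0.972, 0.237, -0.002]
force: [-1.2, -0.5, -0.9]
width: 0.883
finger_force: 0.0
t: 4.53
position: [0.4282, -0.1448, 0.0164]
ee_rot: [0.001, 0.971, 0.237, 0.002]
force: [-0.6, 0.2, 5.1]
width: 0.418
finger_force: 38.7
[ 0.42819419 -0.14481408  0.01636664]
```

```bash

python3 -m pendant '[{"travel":[0,0,0],"turn":[0,0,0],"hand":-0.4},{"travel":[0,0,0],"turn":[0,0,0],"hand":-0.4},{"travel":[0,0,0],"turn":[0,0,0],"hand":-0.4}]'
python3 -m pendant '[{"travel":[0,0,-0.3],"turn":[0,0,0],"hand":-0.4},{"travel":[0,0,-0.2],"turn":[0,0,0],"hand":-0.4},{"travel":[0,0,0],"turn":[0,0,0],"hand":-0.4},{"travel":[0,0,0],"turn":[0,0,0],"hand":-0.4}]'
python3 -c "
from h import *
snap('wrist','w3.png')"
```

```text
t: 4.78
position: [0.4282, -0.1448, 0.0164]
ee_rot: [0.001, 0.971, 0.237, 0.002]
force: [-1.4, 0.3, 4.5]
width: 0.416
finger_force: 38.7
t: 5.12
position: [0.427, -0.1442, 0.0274]
ee_rot: [0.001, 0.971, 0.237, 0.001]
force: [0.1, 0.5, -1.8]
width: 0.413
finger_force: 39.3
```

View pics/w3.png

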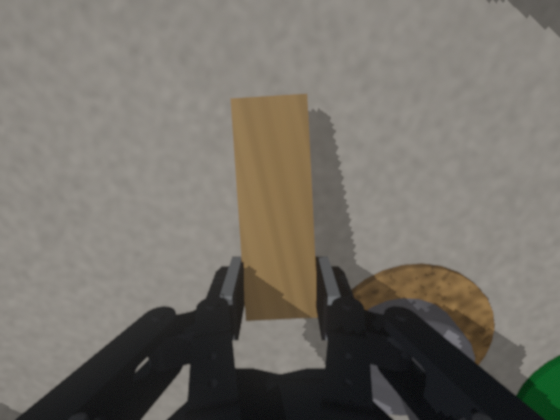

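The wedge is gripped near the butt, with its axis running from (269,96) at the tip to (281,320) at the butt. That is slightly rotated in the hand, so I'll account for it.

```bash
cat >> h.py <<'E'
def stand(o0=(0.6025,0.0077),yaw=0.0294):
    X=np.array([np.cos(yaw),np.sin(yaw)]);return np.array(o0),X,np.array([-X[1],X[0]]),yaw
def wedgepose(s,tip,butt,zl):
    "tip/butt px (mid of top edges); returns tip & heading in tool frame (2d: x,y) "
    o=get_obs();a=pt(s,*tip,.008+zl);b=pt(s,*butt,.034+zl);Rc=rot(o['ee_rot'])
    ta=Rc.T@(a-o['position']);tb=Rc.T@(b-o['position']);v=ta-tb
    print('tip',a.round(4),'len',np.linalg.norm(v[:2]).round(4),'tip in tool',ta.round(4),'rot in tool',np.arctan2(v[1],v[0]).round(3))
    return ta[:2],np.arctan2(v[1],v[0])
def gotip(ta,al,sx,sy,z,**k):
    "pose so that tip is at stand (sx,sy)"
    o0,X,Y,yaw=stand(**k); psi=yaw+al   # tool y is mirrored: world heading = psi - al
    tx=np.array([np.cos(psi),np.sin(psi)]);ty=np.array([np.sin(psi),-np.cos(psi)])
    p=o0+sx*X+sy*Y-ta[0]*tx-ta[1]*ty; go(*p,z,psi)
E
python3 - <<'E'
from h import *
s=snap('wrist')
for p,st in comps(s):
    if st[0]<330: print(st, cv2.approxPolyDP(cv2.convexHull(p),5,True)[:,0].tolist())
ta,al=wedgepose(s,(269.5,96.5),(280.5,319),.01)
gotip(ta,al,-.035,-.075,.027)
E
```

```text
[  231    94    87   227 16764] [[317.0, 317.0], [246.0, 319.0], [231.0, 98.0], [306.0, 94.0]]
tip [ 0.5012 -0.0994  0.018 ] len 0.1047 tip in tool [ 0.087  -0.0048  0.0085] rot in tool -0.049
 turn [ 0.   -0.    5.72] travel [ 2.2  -2.94 -0.02]
```

```bash

python3 -m pendant '[{"travel":[0,0,0],"turn":[0,0,1],"hand":-0.4},{"travel":[0,0,0],"turn":[0,0,1],"hand":-0.4},{"travel":[0,0,0],"turn":[0,0,1],"hand":-0.4},{"travel":[0,0,0],"turn":[0,0,1],"hand":-0.4},{"travel":[0,0,0],"turn":[0,0,1],"hand":-0.4}]'
python3 -m pendant '[{"travel":[0,0,0],"turn":[0,0,0.72],"hand":-0.4},{"travel":[0.7,-1,0],"turn":[0,0,0],"hand":-0.4},{"travel":[0.7,-1,0],"turn":[0,0,0],"hand":-0.4},{"travel":[0.8,-0.94,0],"turn":[0,0,0],"hand":-0.4},{"travel":[0,0,0],"turn":[0,0,0],"hand":-0.4}]'
python3 -m pendant '[{"travel":[0,0,0],"turn":[0,0,0],"hand":-0.4},{"travel":[0,0,0],"turn":[0,0,0],"hand":-0.4}]'
python3 -c "
from h import *
snap('wrist','w4.png')"
```

```text
t: 5.63
position: [0.4258, -0.1435, 0.0259]
ee_rot: [-0.0, 1.0, 0.019, -0.0]
force: [1.5, -1.1, -0.6]
width: 0.414
finger_force: 39.4
t: 6.05
position: [0.4859, -0.0687, 0.0267]
ee_rot: [-0.0, 1.0, -0.009, 0.002]
force: [0.5, 0.3, -0.7]
width: 0.41
finger_force: 39.4
t: 6.22
position: [0.4818, -0.0712, 0.0257]
ee_rot: [-0.0, 1.0, -0.01, -0.001]
force: [-0.8, 0.6, -0.9]
width: 0.415
finger_force: 39.4
```

View pics/w4.png

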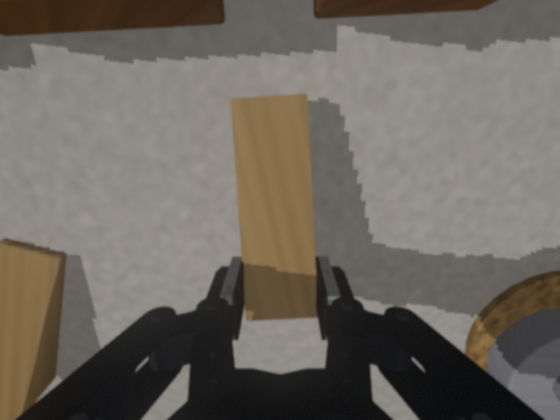

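```bash
python3 - <<'E'
from h import *
s=snap('wrist'); o=get_obs()
g=cv2.cvtColor(s['pixels'],cv2.COLOR_RGB2HSV); m=cv2.inRange(g,(3,110,10),(20,255,170))[:60]
for c in (20,80,140,200,212,330,380,430,460):
    k=np.where(m[:,c])[0]; print(c,k.max() if len(k) else None,end=' ')
for r in (3,8,12,16,20): print(r,np.where(np.diff((m[r]>0).astype(int)))[0],end=' ')
print()
for q in [(223,23.5),(314.5,17.5),(20,33.5),(460,11)]: print(q,pt(s,*q,0).round(4))
wedgepose(s,(269.5,96.5),(280.5,319),.01)
E
```

```text
20 33 80 29 140 26 200 22 212 21 330 14 380 12 430 9 460 8 3 [220 313 485] 8 [221 313 468] 12 [221 314 388 389 390 391 393] 16 [221] 20 [221] 
(223, 23.5) [ 0.6021 -0.0465  0.    ]
(314.5, 17.5) [ 0.6037 -0.0906  0.    ]
(20, 33.5) [0.5998 0.0528 0.    ]
(460, 11) [ 0.605  -0.1599  0.    ]
tip [ 0.5683 -0.0684  0.018 ] len 0.1038 tip in tool [ 0.0866 -0.0052  0.0076] rot in tool -0.05
```

```bash

python3 -m pendant '[{"travel":[0.5,-0.02,0.2],"turn":[0,0,0],"hand":-0.4},{"travel":[0,0,0.2],"turn":[0,0,0],"hand":-0.4},{"travel":[0,0,0],"turn":[0,0,0],"hand":-0.4}]'
python3 -m pendant '[{"travel":[0.5,-0.025,0.06],"turn":[0,0,0],"hand":-0.4},{"travel":[0.5,-0.025,0],"turn":[0,0,0],"hand":-0.4},{"travel":[0.5,-0.025,0],"turn":[0,0,0],"hand":-0.4},{"travel":[0,0,0],"turn":[0,0,0],"hand":-0.4}]'
python3 -m pendant '[{"travel":[0.5,-0.025,0],"turn":[0,0,0],"hand":-0.4},{"travel":[0.5,-0.025,0],"turn":[0,0,0],"hand":-0.4},{"travel":[0.5,-0.025,0],"turn":[0,0,0],"hand":-0.4},{"travel":[0.4,-0.02,0],"turn":[0,0,0],"hand":-0.4},{"travel":[0,0,0],"turn":[0,0,0],"hand":-0.4}]'
python3 -c "
from h import *
snap('wrist','w5.png')"
```

```text
t: 6.57
position: [0.4958, -0.0721, 0.0164]
ee_rot: [0.0, 1.0, -0.011, 0.001]
force: [1.3, -0.4, 0.8]
width: 0.412
finger_force: 39.5
t: 6.9
position: [0.5327, -0.07, 0.0153]
ee_rot: [-0.001, 1.0, -0.01, -0.001]
force: [0.6, 2.5, -0.0]
width: 0.411
finger_force: 39.9
t: 7.32
position: [0.5792, -0.0687, 0.0151]
ee_rot: [-0.0, 1.0, -0.01, -0.002]
force: [-2.7, 1.1, 7.1]
width: 0.415
finger_force: 40.9
```

View pics/w5.png

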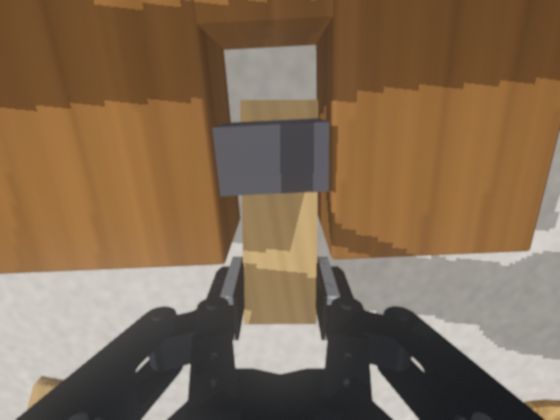

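The wedge sits in the channel with its tip past the shoe (tip at row ~100, about 63 mm in). I'll release it and go to the second wedge.

```bash

python3 -m pendant '[{"travel":[0,0,0],"turn":[0,0,0],"hand":0},{"travel":[0,0,0],"turn":[0,0,0],"hand":1},{"travel":[0,0,0],"turn":[0,0,0],"hand":1},{"travel":[0,0,0],"turn":[0,0,0],"hand":1},{"travel":[0,0,-0.3],"turn":[0,0,0],"hand":1}]'
python3 -m pendant '[{"travel":[0,0,-0.8],"turn":[0,0,0],"hand":1},{"travel":[0,0,-0.9],"turn":[0,0,0],"hand":1},{"travel":[-0.5,0,-0.9],"turn":[0,0,0],"hand":1},{"travel":[-0.9,0,-0.9],"turn":[0,0,0],"hand":1}]'
python3 -c "
from h import *
go(.4011,.0993,.12,-.314)"
```

```text
t: 7.78
position: [0.5784, -0.0684, 0.0208]
ee_rot: [-0.0, 1.0, -0.01, -0.002]
force: [-0.3, -0.2, -0.6]
width: 0.998
finger_force: 0.0
t: 8.12
position: [0.5472, -0.0684, 0.112]
ee_rot: [0.0, 1.0, -0.01, 0.002]
force: [-0.5, -0.5, -0.3]
width: 1.0
finger_force: 0.0
 turn [ 0.   -0.04  3.37] travel [-7.63 -4.57 -0.32]
```

```bash

python3 -m pendant '[{"travel":[-0.8,0,-0.1],"turn":[0,0,1],"hand":1},{"travel":[-0.8,0,-0.1],"turn":[0,0,1],"hand":1},{"travel":[-0.8,0,-0.1],"turn":[0,0,1],"hand":1},{"travel":[-0.8,-0.6,0],"turn":[0,0,0.37],"hand":1},{"travel":[-0.8,-0.6,0],"turn":[0,0,0],"hand":1}]'
python3 -m pendant '[{"travel":[-0.8,-0.7,0],"turn":[0,0,0],"hand":1},{"travel":[-0.8,-0.7,0],"turn":[0,0,0],"hand":1},{"travel":[-0.8,-0.7,0],"turn":[0,0,0],"hand":1},{"travel":[-0.8,-0.7,0],"turn":[0,0,0],"hand":1},{"travel":[0,0,0],"turn":[0,0,0],"hand":1}]'
python3 - <<'E'
from h import *
s=snap('wrist','w6.png')
go(.4011,.0993,.014,-.314)
for p,st in comps(s):
    e=cv2.approxPolyDP(cv2.convexHull(p),4,True)[:,0]; print(st,e.tolist()[:8],[pt(s,*q,.01)[:2].round(3).tolist() for q in e[:5]])
E
```

```text
t: 8.53
position: [0.4557, -0.0212, 0.1181]
ee_rot: [0.0, 0.987, -0.158, 0.001]
force: [-0.3, 1.5, 0.2]
width: 0.998
finger_force: 0.0
t: 8.95
position: [0.3989, 0.0729, 0.117]
ee_rot: [-0.001, 0.988, -0.155, -0.001]
force: [0.3, -0.9, -0.4]
width: 0.997
finger_force: 0.0
 turn [-0.    0.    0.04] travel [-0.32 -1.06  4.13]
[  12   98  165  187 6572] [[175.0, 260.0], [127.0, 284.0], [14.0, 129.0], [12.0, 111.0], [19.0, 101.0], [37.0, 99.0], [53.0, 108.0], [146.0, 215.0]] [[0.378, 0.181], [0.368, 0.235], [0.524, 0.255], [0.537, 0.248], [0.541, 0.239]]
[ 217  105   48  137 6272] [[261.0, 241.0], [219.0, 240.0], [218.0, 106.0], [263.0, 107.0]] [[0.372, 0.099], [0.384, 0.135], [0.491, 0.094], [0.48, 0.061]]
[177 331  54  31 655] [[230.0, 339.0], [230.0, 347.0], [220.0, 354.0], [184.0, 361.0], [177.0, 351.0], [211.0, 332.0]] [[0.277, 0.165], [0.268, 0.169], [0.262, 0.182], [0.265, 0.222], [0.28, 0.223]]
```

```bash

python3 -m pendant '[{"travel":[-0.3,-0.55,0],"turn":[0,0,0],"hand":1},{"travel":[0,-0.55,0.5],"turn":[0,0,0],"hand":1},{"travel":[0,0,0.9],"turn":[0,0,0],"hand":1},{"travel":[0,0,0.9],"turn":[0,0,0],"hand":1},{"travel":[0,0,0.9],"turn":[0,0,0],"hand":1}]'
python3 -m pendant '[{"travel":[0,0,0.9],"turn":[0,0,0],"hand":1},{"travel":[0,0,0],"turn":[0,0,0],"hand":0},{"travel":[0,0,0],"turn":[0,0,0],"hand":-0.4},{"travel":[0,0,0],"turn":[0,0,0],"hand":-0.4},{"travel":[0,0,0],"turn":[0,0,0],"hand":-0.4}]'
python3 -m pendant '[{"travel":[0,0,0],"turn":[0,0,0],"hand":-0.4},{"travel":[0,0,-0.4],"turn":[0,0,0],"hand":-0.4},{"travel":[0,0,0],"turn":[0,0,0],"hand":-0.4},{"travel":[0,0,0],"turn":[0,0,0],"hand":-0.4}]'
python3 - <<'E'
from h import *
s=snap('wrist','w7.png')
for p,st in comps(s):
    e=cv2.approxPolyDP(cv2.convexHull(p),5,True)[:,0]; print(st,e.tolist()[:8])
E
```

```text
t: 9.42
position: [0.405, 0.0983, 0.0374]
ee_rot: [-0.0, 0.988, -0.156, 0.002]
force: [-0.3, -0.7, 0.0]
width: 0.999
finger_force: 0.0
t: 9.83
position: [0.4054, 0.0987, 0.0165]
ee_rot: [-0.001, 0.988, -0.157, 0.002]
force: [0.2, 0.9, 1.0]
width: 0.454
finger_force: 0.4
t: 10.17
position: [0.4045, 0.0988, 0.0262]
ee_rot: [-0.0, 0.988, -0.156, 0.002]
force: [-0.9, -0.4, -0.4]
width: 0.409
finger_force: 39.6
[  236   101    83   223 16401] [[315.0, 322.0], [246.0, 323.0], [237.0, 104.0], [311.0, 101.0]]
[   0  155  161  200 9111] [[96.0, 354.0], [48.0, 302.0], [0.0, 207.0], [0.0, 155.0], [125.0, 260.0], [160.0, 305.0]]
```

View pics/w7.png

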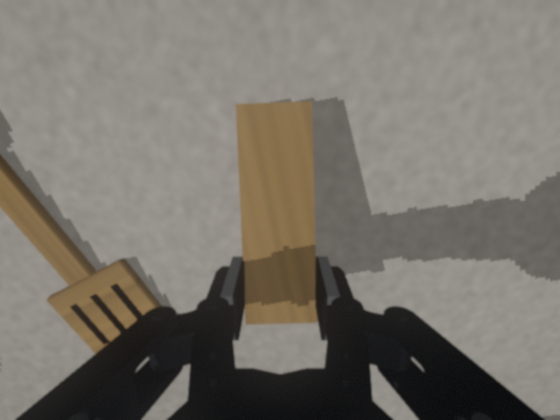

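The second wedge is gripped (tip at (274,102), butt at (280,322)).

```bash
sed -i 's/o0=(0.6025,0.0077),yaw=0.0294/o0=(0.601,0.0068),yaw=0.0275/' h.py; python3 - <<'E'
from h import *
s=snap('wrist')
ta,al=wedgepose(s,(274,102.5),(280.5,322.5),.01)
gotip(ta,al,-.035,.075,.027)
E
```

```text
tip [0.4846 0.0754 0.018 ] len 0.1031 tip in tool [ 0.0844 -0.0028  0.0073] rot in tool -0.03
 turn [-0.   -0.01 -3.57] travel [ 3.05  0.82 -0.07]
```

```bash

python3 -m pendant '[{"travel":[0,0,0],"turn":[0,0,-1],"hand":-0.4},{"travel":[0,0,0],"turn":[0,0,-1],"hand":-0.4},{"travel":[0,0,0],"turn":[0,0,-1],"hand":-0.4},{"travel":[0,0,0],"turn":[0,0,-0.57],"hand":-0.4},{"travel":[0.7,0.2,0],"turn":[0,0,0],"hand":-0.4}]'
python3 -m pendant '[{"travel":[0.8,0.2,0],"turn":[0,0,0],"hand":-0.4},{"travel":[0.8,0.2,0],"turn":[0,0,0],"hand":-0.4},{"travel":[0.75,0.22,0],"turn":[0,0,0],"hand":-0.4},{"travel":[0,0,0],"turn":[0,0,0],"hand":-0.4},{"travel":[0,0,0],"turn":[0,0,0],"hand":-0.4}]'
python3 - <<'E'
from h import *
s=snap('wrist','w8.png'); o=get_obs()
g=cv2.cvtColor(s['pixels'],cv2.COLOR_RGB2HSV); m=cv2.inRange(g,(3,110,10),(20,255,170))[:60]
for r in (3,6,9,12,16,20): print(r,np.where(np.diff((m[r]>0).astype(int)))[0],end=' ')
for c in (100,210,330,480):
    k=np.where(m[:,c])[0]; print(c,k.max() if len(k) else None,end=' ')
ta,al=wedgepose(s,(274,102.5),(280.5,322.5),.01)
E
```

```text
t: 10.68
position: [0.4163, 0.0941, 0.0232]
ee_rot: [0.0, 1.0, 0.0, -0.003]
force: [-1.1, 0.2, -0.7]
width: 0.413
finger_force: 39.6
t: 11.1
position: [0.4799, 0.0778, 0.0247]
ee_rot: [-0.0, 1.0, -0.002, -0.0]
force: [-0.8, 0.3, -0.9]
width: 0.409
finger_force: 39.6
3 [223 317] 6 [224 317] 9 [224 316] 12 [  5 224 317] 16 [ 17 224 317 513 550] 20 [ 29 224 317 399 400 401 549] 100 30 210 26 330 22 480 17 tip [0.5639 0.0803 0.018 ] len 0.1024 tip in tool [ 0.0855 -0.0025  0.006 ] rot in tool -0.029
```

View pics/w8.png

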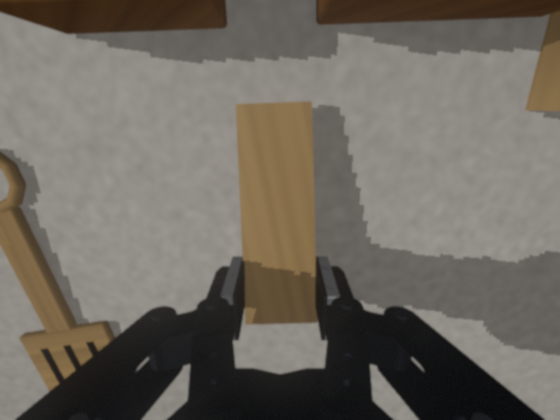

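The second channel's mouth is at cols 224–317 (centre ~270), in line with the wedge tip.

```bash

python3 -m pendant '[{"travel":[0.5,-0.05,0.2],"turn":[0,0,0],"hand":-0.4},{"travel":[0,0,0.2],"turn":[0,0,0],"hand":-0.4},{"travel":[0,0,0],"turn":[0,0,0],"hand":-0.4}]'
python3 -m pendant '[{"travel":[0.5,-0.02,0.02],"turn":[0,0,0],"hand":-0.4},{"travel":[0.5,-0.015,0],"turn":[0,0,0],"hand":-0.4},{"travel":[0.5,-0.015,0],"turn":[0,0,0],"hand":-0.4},{"travel":[0,0,0],"turn":[0,0,0],"hand":-0.4}]'
python3 -m pendant '[{"travel":[0.5,-0.015,0],"turn":[0,0,0],"hand":-0.4},{"travel":[0.5,-0.015,0],"turn":[0,0,0],"hand":-0.4},{"travel":[0.5,-0.015,0],"turn":[0,0,0],"hand":-0.4},{"travel":[0.5,-0.015,0],"turn":[0,0,0],"hand":-0.4},{"travel":[0,0,0],"turn":[0,0,0],"hand":-0.4}]'
python3 -m pendant '[{"travel":[0,0,0],"turn":[0,0,0],"hand":0},{"travel":[0,0,0],"turn":[0,0,0],"hand":1},{"travel":[0,0,0],"turn":[0,0,0],"hand":1},{"travel":[0,0,0],"turn":[0,0,0],"hand":1},{"travel":[0,0,-0.3],"turn":[0,0,0],"hand":1}]'
python3 -m pendant '[{"travel":[0,0,-0.8],"turn":[0,0,0],"hand":1},{"travel":[0,0,-0.9],"turn":[0,0,0],"hand":1},{"travel":[-0.5,0,-0.9],"turn":[0,0,0],"hand":1},{"travel":[-0.9,0.5,-0.9],"turn":[0,0,0],"hand":1}]'
python3 -m pendant '[{"travel":[-0.5,1,-0.9],"turn":[0,0,0],"hand":1},{"travel":[-0.5,1,-0.9],"turn":[0,0,0],"hand":1},{"travel":[-0.5,1,0],"turn":[0,0,0],"hand":1},{"travel":[-0.5,1,0],"turn":[0,0,0],"hand":1},{"travel":[0,0,0],"turn":[0,0,0],"hand":1}]'
python3 - <<'E'
from h import *
s=snap('wrist','w9.png'); go(.41,-.25,.12,0)
E
```

```text
t: 11.4
position: [0.4929, 0.0797, 0.0159]
ee_rot: [-0.0, 1.0, -0.001, 0.001]
force: [0.8, 0.4, 6.5]
width: 0.405
finger_force: 40.2
t: 11.73
position: [0.5302, 0.0808, 0.0154]
ee_rot: [-0.0, 1.0, -0.001, 0.001]
force: [0.8, 0.0, -0.3]
width: 0.407
finger_force: 40.4
t: 12.15
position: [0.5787, 0.0822, 0.0149]
ee_rot: [-0.0, 1.0, -0.001, -0.001]
force: [-3.4, -0.7, 8.3]
width: 0.411
finger_force: 41.5
t: 12.57
position: [0.5773, 0.0817, 0.0202]
ee_rot: [0.0, 1.0, -0.001, -0.002]
force: [-0.9, 0.0, -0.2]
width: 0.995
finger_force: 0.0
t: 12.9
position: [0.5463, 0.0704, 0.1114]
ee_rot: [-0.0, 1.0, -0.001, 0.002]
force: [-0.0, -0.8, 1.2]
width: 0.999
finger_force: 0.0
t: 13.32
position: [0.4925, -0.0337, 0.1553]
ee_rot: [0.001, 1.0, -0.003, 0.0]
force: [-0.1, 0.4, -0.4]
width: 1.001
finger_force: 0.0
 turn [ 0.   -0.01 -0.07] travel [-3.33  8.72  1.4 ]
```

View pics/w9.png

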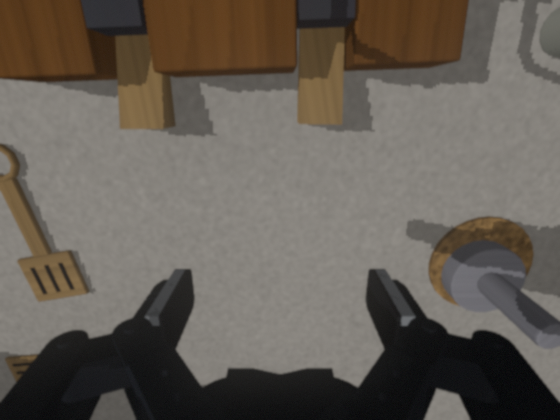

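Both wedges are started (butts at rows ~125). The pounder's foot is at ~(484,275) with the handle top at ~(540,328).

```bash
python3 - <<'E'
from h import *
s=snap('wrist')
print(pt(s,484,275,.028),pt(s,541,329,.106))
t=snap('top'); hs=cv2.cvtColor(t['pixels'],cv2.COLOR_RGB2HSV)
for r in comps(t):
    if 340<r[1][0]<352: 
        c,rad=cv2.minEnclosingCircle(r[0]); print('trivet',pt(t,*c,.006),rad*3.3)
        p=pt(t,*c,.006); 
m=cv2.inRange(hs,(100,15,60),(135,90,230)); m[:, :340]=0;m[:,385:]=0;m[:235]=0;m[275:]=0
ys,xs=np.where(m); print('steel',len(xs), xs.mean(),ys.mean())
p[2]=.12;go(p[0],p[1],.15,0)
E
```

```text
[ 0.41132904 -0.23845498  0.028     ] [ 0.4112961  -0.23286931  0.106     ]
trivet [ 0.40932187 -0.25193902  0.006     ] 55.44130668640136
steel 0 nan nan
 turn [-0.01 -0.01 -0.04] travel [-3.4   8.86  0.18]<stdin>:10: RuntimeWarning: Mean of empty slice.
  ret = ret.dtype.type(ret / rcount)
```

```bash

python3 -m pendant '[{"travel":[-0.5,1,0],"turn":[0,0,0],"hand":1},{"travel":[-0.5,1,0],"turn":[0,0,0],"hand":1},{"travel":[-0.5,1,-0.5],"turn":[0,0,0],"hand":1},{"travel":[-0.5,1,-0.5],"turn":[0,0,0],"hand":1},{"travel":[-0.5,1,-0.5],"turn":[0,0,0],"hand":1}]'
python3 -m pendant '[{"travel":[-0.4,1,0],"turn":[0,0,0],"hand":1},{"travel":[-0.4,1,0],"turn":[0,0,0],"hand":1},{"travel":[0,1,0],"turn":[0,0,0],"hand":1},{"travel":[0,0.3,0],"turn":[0,0,0],"hand":1},{"travel":[0,0,0],"turn":[0,0,0],"hand":1}]'
python3 - <<'E'
from h import *
s=snap('wrist','w10.png'); go(.41,-.245,.05,0)
E
```

```text
t: 13.88
position: [0.4311, -0.1551, 0.1919]
ee_rot: [-0.0, 1.0, -0.0, -0.0]
force: [0.1, -0.7, -0.2]
width: 0.999
finger_force: 0.0
t: 14.3
position: [0.4119, -0.2387, 0.1919]
ee_rot: [-0.0, 1.0, -0.002, 0.0]
force: [-0.4, 0.2, -0.9]
width: 1.002
finger_force: 0.0
 turn [-0.01  0.   -0.04] travel [-0.07  0.3   5.67]
```

View pics/w10.png

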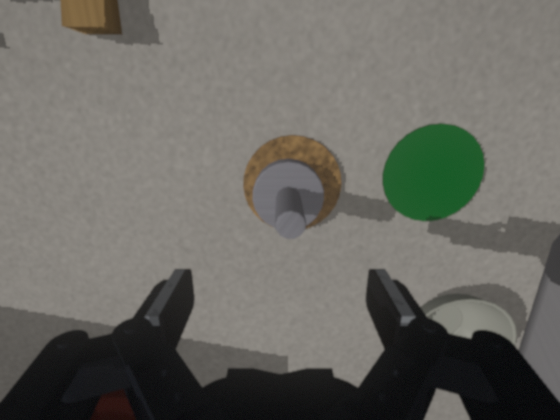

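The handle top is at (291,222), the foot disc at (287,195) and the trivet centre at (293,182).

```bash
python3 - <<'E'
from h import *
s=snap('wrist')
print(pt(s,291,222,.106),pt(s,287,195,.028),'trivet',pt(s,293,182,.006))
p=pt(s,291,222,.106); go(p[0],p[1],.045,0)
E
```

```text
[ 0.4049005  -0.24627787  0.106     ] [ 0.40436896 -0.24476083  0.028     ] trivet [ 0.41280714 -0.25184068  0.006     ]
 turn [-0.02  0.01 -0.02] travel [-0.26  0.38  5.86]
```

```bash

python3 -m pendant '[{"travel":[0,0,0],"turn":[0,0,-1],"hand":1},{"travel":[0,0,0],"turn":[0,0,-1],"hand":1},{"travel":[0,0,0],"turn":[0,0,-1],"hand":1},{"travel":[0,0,0],"turn":[0,0,-1],"hand":1},{"travel":[0,0,0],"turn":[0,0,-1],"hand":1}]'
python3 -m pendant '[{"travel":[0,0,0],"turn":[0,0,-1],"hand":1},{"travel":[0,0,0],"turn":[0,0,-1],"hand":1},{"travel":[0,0,0],"turn":[0,0,-1],"hand":1},{"travel":[0,0,0],"turn":[0,0,-1],"hand":1},{"travel":[0,0,0],"turn":[0,0,-1],"hand":1}]'
python3 -m pendant '[{"travel":[0,0,0],"turn":[0,0,-1],"hand":1},{"travel":[0,0,0],"turn":[0,0,-1],"hand":1},{"travel":[0,0,0],"turn":[0,0,-1],"hand":1},{"travel":[0,0,0],"turn":[0,0,-1],"hand":1},{"travel":[0,0,0],"turn":[0,0,-1],"hand":1}]'
python3 -m pendant '[{"travel":[0,0,0],"turn":[0,0,-1],"hand":1},{"travel":[0,0,0],"turn":[0,0,-1],"hand":1},{"travel":[0,0,0],"turn":[0,0,-0.5],"hand":1},{"travel":[0,0,0],"turn":[0,0,0],"hand":1}]'
python3 - <<'E'
from h import *
print(get_obs()['joint_pos']); go(.4046,-.246,.045,np.pi/2+.0275)
E
```

```text
t: 14.82
position: [0.4115, -0.2357, 0.1914]
ee_rot: [-0.001, 0.976, 0.219, -0.0]
force: [-0.2, 0.6, 0.3]
width: 1.0
finger_force: 0.0
t: 15.23
position: [0.4115, -0.2357, 0.1915]
ee_rot: [-0.001, 0.905, 0.425, 0.0]
force: [-0.5, -0.6, 0.3]
width: 1.002
finger_force: 0.0
t: 15.65
position: [0.4115, -0.2357, 0.1914]
ee_rot: [-0.001, 0.792, 0.61, 0.0]
force: [-0.4, -0.5, 0.4]
width: 1.002
finger_force: 0.0
t: 15.98
position: [0.4115, -0.2359, 0.1914]
ee_rot: [-0.001, 0.722, 0.692, 0.0]
force: [-0.1, 0.5, -0.3]
width: 0.996
finger_force: 0.0
[-6.69044923e-01 -7.03705343e-02  1.99697461e+00  7.22582167e-04
  1.21611758e+00 -6.26147738e-01]
 turn [-0.01 -0.01 -0.81] travel [-0.4  -0.29  5.86]
```

```bash

python3 -m pendant '[{"travel":[0,0,0],"turn":[0,0,-0.8],"hand":1},{"travel":[-0.4,-0.3,0],"turn":[0,0,0],"hand":1},{"travel":[0,0,0.9],"turn":[0,0,0],"hand":1},{"travel":[0,0,0.9],"turn":[0,0,0],"hand":1},{"travel":[0,0,0.9],"turn":[0,0,0],"hand":1}]'
python3 -m pendant '[{"travel":[0,0,0.9],"turn":[0,0,0],"hand":1},{"travel":[0,0,0.9],"turn":[0,0,0],"hand":1},{"travel":[0,0,0.9],"turn":[0,0,0],"hand":1},{"travel":[0,0,0.4],"turn":[0,0,0],"hand":1},{"travel":[0,0,0],"turn":[0,0,0],"hand":0.3}]' 90
python3 -m pendant '[{"travel":[0,0,0],"turn":[0,0,0],"hand":-0.2},{"travel":[0,0,0],"turn":[0,0,0],"hand":-0.6},{"travel":[0,0,0],"turn":[0,0,0],"hand":-0.7},{"travel":[0,0,0],"turn":[0,0,0],"hand":-0.7},{"travel":[0,0,0],"turn":[0,0,0],"hand":-0.7}]'
python3 -m pendant '[{"travel":[0,0,0],"turn":[0,0,0],"hand":-0.7},{"travel":[0,0,-0.8],"turn":[0,0,0],"hand":-0.7},{"travel":[0,0,0],"turn":[0,0,0],"hand":-0.7},{"travel":[0,0,0],"turn":[0,0,0],"hand":-0.7}]'
```

```text
t: 16.4
position: [0.4046, -0.2471, 0.124]
ee_rot: [0.001, 0.699, 0.715, 0.0]
force: [0.8, -0.4, -0.2]
width: 0.998
finger_force: 0.0
t: 16.82
position: [0.402, -0.2453, 0.0441]
ee_rot: [-0.003, 0.699, 0.716, -0.0]
force: [-0.4, 1.0, -0.2]
width: 0.884
finger_force: 0.0
t: 17.23
position: [0.4046, -0.2489, 0.0486]
ee_rot: [0.001, 0.699, 0.715, -0.0]
force: [-1.7, 0.7, 7.0]
width: 0.279
finger_force: 88.3
t: 17.57
position: [0.4047, -0.2486, 0.0676]
ee_rot: [0.002, 0.699, 0.715, 0.0]
force: [-0.4, -0.7, -5.1]
width: 0.28
finger_force: 89.6
```

```bash
python3 - <<'E'
from h import *
o0,X,Y,yaw=stand()
for sy in(-.075,.075):
    p=o0-.110*X+sy*Y; go(p[0],p[1]-.002,.043,np.pi/2+yaw,lab=sy)
E
```

```text
-0.075 turn [ 0.03  0.02 -0.05] travel [6.92 3.73 0.98]
0.075 turn [ 0.03  0.02 -0.05] travel [12.92  3.73  0.98]
```

```bash

python3 -m pendant '[{"travel":[0.8,0.4,0],"turn":[0,0,0],"hand":-0.7},{"travel":[0.9,0.5,0],"turn":[0,0,0],"hand":-0.7},{"travel":[0.9,0.5,0],"turn":[0,0,0],"hand":-0.7},{"travel":[0.9,0.5,0],"turn":[0,0,0],"hand":-0.7},{"travel":[0.9,0.5,0],"turn":[0,0,0],"hand":-0.7}]'
python3 -m pendant '[{"travel":[0.9,0.5,0],"turn":[0,0,0],"hand":-0.7},{"travel":[0.9,0.5,0],"turn":[0,0,0],"hand":-0.7},{"travel":[0.7,0.33,0],"turn":[0,0,0],"hand":-0.7},{"travel":[0,0,0],"turn":[0,0,0],"hand":-0.7},{"travel":[0,0,0.5],"turn":[0,0,0],"hand":-0.7}]'
python3 -m pendant '[{"travel":[0,0,0.25],"turn":[0,0,0],"hand":-0.7},{"travel":[0,0,0.2],"turn":[0,0,0],"hand":-0.7},{"travel":[0,0,0],"turn":[0,0,0],"hand":-0.7},{"travel":[0,0,0],"turn":[0,0,0],"hand":-0.7}]'
python3 - <<'E'
from h import *
o0,X,Y,yaw=stand(); p=o0-.058*X-.075*Y; go(p[0],p[1]-.002,.043,np.pi/2+yaw); t=snap('top','t2.png'); im=cv2.imread('pics/t2.png')
cv2.imwrite('pics/t2c.png',cv2.resize(im[120:310,150:450],(780,494),interpolation=cv2.INTER_CUBIC))
E
```

```text
t: 17.98
position: [0.4606, -0.1351, 0.0655]
ee_rot: [-0.001, 0.699, 0.715, -0.0]
force: [0.3, -0.0, -4.8]
width: 0.283
finger_force: 89.4
t: 18.4
position: [0.4948, -0.0728, 0.0552]
ee_rot: [0.002, 0.698, 0.716, 0.001]
force: [1.9, -0.8, -3.8]
width: 0.282
finger_force: 89.5
t: 18.73
position: [0.4924, -0.0736, 0.0427]
ee_rot: [-0.001, 0.699, 0.715, -0.0]
force: [-0.5, 0.7, -0.3]
width: 0.284
finger_force: 89.9
 turn [-0.01 -0.01 -0.06] travel [ 0.01  2.11 -0.01]
```

View pics/t2c.png

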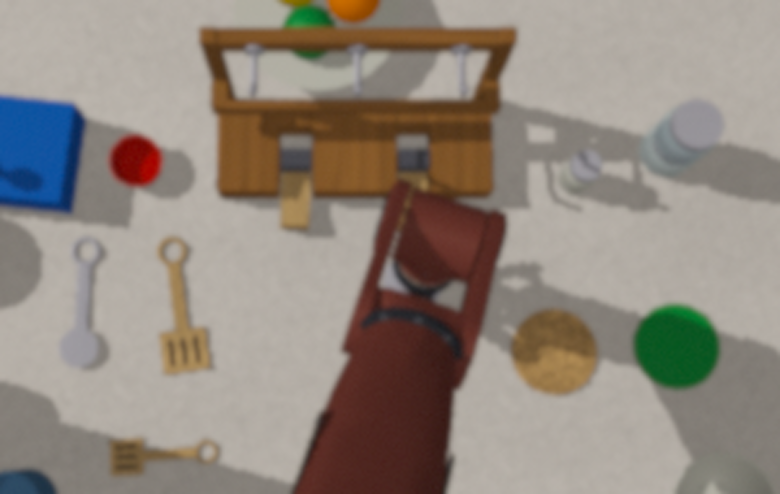

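The pounder is on the counter in front of the right wedge, and the rest of the scene is unchanged. I'll push in steps and watch the force.

```bash

python3 -m pendant '[{"travel":[0,0.4,0],"turn":[0,0,0],"hand":-0.7},{"travel":[0,0.4,0],"turn":[0,0,0],"hand":-0.7},{"travel":[0,0.4,0],"turn":[0,0,0],"hand":-0.7},{"travel":[0,0.2,0],"turn":[0,0,0],"hand":-0.7},{"travel":[0,0,0],"turn":[0,0,0],"hand":-0.7}]'
python3 -m pendant '[{"travel":[0,0.2,0],"turn":[0,0,0],"hand":-0.7},{"travel":[0,0.2,0],"turn":[0,0,0],"hand":-0.7},{"travel":[0,0.2,0],"turn":[0,0,0],"hand":-0.7},{"travel":[0,0,0],"turn":[0,0,0],"hand":-0.7}]'
python3 -m pendant '[{"travel":[0,0.2,0],"turn":[0,0,0],"hand":-0.7},{"travel":[0,0,0],"turn":[0,0,0],"hand":-0.7},{"travel":[0,0,0],"turn":[0,0,0],"hand":-0.7}]'
```

```text
t: 19.2
position: [0.5258, -0.0729, 0.0429]
ee_rot: [-0.003, 0.698, 0.716, -0.003]
force: [-9.1, -1.6, 6.4]
width: 0.28
finger_force: 90.4
t: 19.53
position: [0.5346, -0.0723, 0.0434]
ee_rot: [-0.009, 0.698, 0.716, -0.008]
force: [-24.2, -1.3, 24.0]
width: 0.284
finger_force: 92.1
t: 19.78
position: [0.5369, -0.0722, 0.0436]
ee_rot: [-0.011, 0.698, 0.716, -0.01]
force: [-31.0, -2.6, 31.4]
width: 0.281
finger_force: 92.8
```

```bash

python3 -m pendant '[{"travel":[0,0.1,-0.1],"turn":[0,0,0],"hand":-0.7},{"travel":[0,0.2,0],"turn":[0,0,0],"hand":-0.7},{"travel":[0,0,0],"turn":[0,0,0],"hand":-0.7}]'
python3 -m pendant '[{"travel":[0,0.2,-0.04],"turn":[0,0,0],"hand":-0.7},{"travel":[0,0.2,0],"turn":[0,0,0],"hand":-0.7},{"travel":[0,0,0],"turn":[0,0,0],"hand":-0.7}]'
python3 - <<'E'
from h import *
s=snap('wrist','w11.png'); t=snap('top','t3.png'); im=cv2.imread('pics/t3.png')
a=cv2.resize(im[120:270,200:350],(450,450),interpolation=cv2.INTER_CUBIC); b=cv2.imread('pics/w11.png')[:, :]; b=cv2.resize(b,(340,255))
c=np.zeros((450,790,3),np.uint8); c[:,:450]=a; c[:255,450:]=b; cv2.imwrite('pics/c3.png',c)
E
```

```text
t: 20.03
position: [0.5459, -0.0714, 0.0435]
ee_rot: [-0.01, 0.698, 0.716, -0.008]
force: [-20.5, -1.5, 12.7]
width: 0.282
finger_force: 91.4
t: 20.28
position: [0.547, -0.0713, 0.0442]
ee_rot: [-0.018, 0.697, 0.717, -0.016]
force: [-40.9, -4.0, 32.2]
width: 0.282
finger_force: 93.5
```

View pics/c3.png

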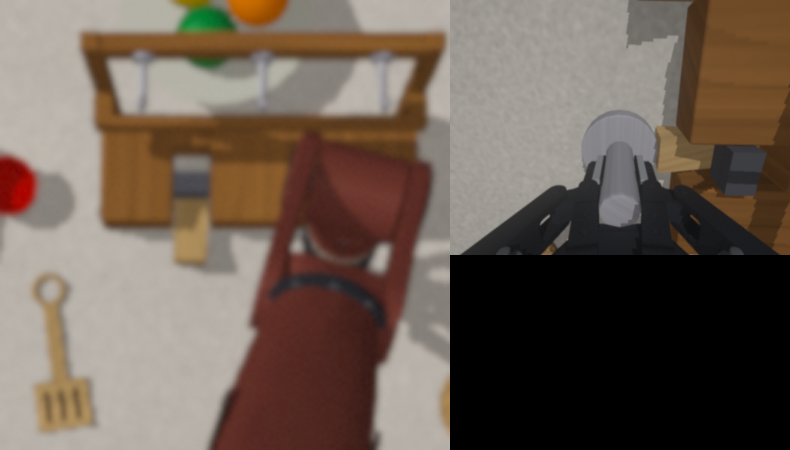

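The push is now blocked: 40 N with no advance, at TCP x 0.547 against an expected 0.545. The right wedge is home, so I'll go to the left one.

```bash

python3 -m pendant '[{"travel":[0,-0.5,0],"turn":[0,0,0],"hand":-0.7},{"travel":[0,-0.9,-0.2],"turn":[0,0,0],"hand":-0.7},{"travel":[0,-0.9,-0.4],"turn":[0,0,0],"hand":-0.7},{"travel":[0.9,-0.2,0],"turn":[0,0,0],"hand":-0.7},{"travel":[0.9,0,0],"turn":[0,0,0],"hand":-0.7}]'
python3 -m pendant '[{"travel":[0.9,0,0],"turn":[0,0,0],"hand":-0.7},{"travel":[0.9,0,0],"turn":[0,0,0],"hand":-0.7},{"travel":[0.9,0,0],"turn":[0,0,0],"hand":-0.7},{"travel":[0.9,0,0],"turn":[0,0,0],"hand":-0.7},{"travel":[0.5,0,0],"turn":[0,0,0],"hand":-0.7}]'
python3 -m pendant '[{"travel":[0,0,0],"turn":[0,0,0],"hand":-0.7},{"travel":[0,0,0],"turn":[0,0,0],"hand":-0.7}]'
python3 - <<'E'
from h import *
o0,X,Y,yaw=stand(); p=o0-.058*X+.075*Y; go(p[0],p[1]-.002,.043,np.pi/2+yaw)
s=snap('wrist','w12.png');b=cv2.imread('pics/w12.png');cv2.imwrite('pics/w12s.png',b)
E
```

```text
t: 20.8
position: [0.5007, -0.0286, 0.0612]
ee_rot: [-0.0, 0.7, 0.714, -0.0]
force: [0.1, 0.5, -5.4]
width: 0.284
finger_force: 90.3
t: 21.22
position: [0.4997, 0.0765, 0.0611]
ee_rot: [-0.0, 0.698, 0.716, 0.001]
force: [0.3, -0.1, -4.9]
width: 0.281
finger_force: 90.3
t: 21.38
position: [0.4997, 0.0748, 0.0611]
ee_rot: [0.0, 0.698, 0.716, -0.0]
force: [-0.2, -0.3, -4.1]
width: 0.283
finger_force: 90.3
 turn [ 0.    0.   -0.02] travel [0.09 1.65 0.72]
```

View pics/w12s.png

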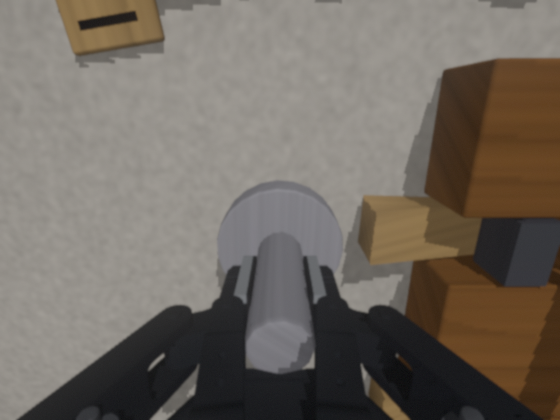

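That view shows the pounder upright at (280,240), in line with the left wedge at (420,228). It was my 15th view, one over the 14 allowed, so from here I measure by numbers only.

```bash

python3 -m pendant '[{"travel":[0.1,0,0.4],"turn":[0,0,0],"hand":-0.7},{"travel":[0,0,0.3],"turn":[0,0,0],"hand":-0.7},{"travel":[0,0.3,0],"turn":[0,0,0],"hand":-0.7},{"travel":[0,0.3,-0.04],"turn":[0,0,0],"hand":-0.7},{"travel":[0,0.3,-0.04],"turn":[0,0,0],"hand":-0.7}]'
python3 -m pendant '[{"travel":[0,0.2,-0.02],"turn":[0,0,0],"hand":-0.7},{"travel":[0,0.2,-0.02],"turn":[0,0,0],"hand":-0.7},{"travel":[0,0.2,-0.02],"turn":[0,0,0],"hand":-0.7},{"travel":[0,0,0],"turn":[0,0,0],"hand":-0.7}]'
python3 -m pendant '[{"travel":[0,0.2,-0.02],"turn":[0,0,0],"hand":-0.7},{"travel":[0,0.2,0],"turn":[0,0,0],"hand":-0.7},{"travel":[0,0,0],"turn":[0,0,0],"hand":-0.7}]'
python3 -m pendant '[{"travel":[0,0.2,-0.02],"turn":[0,0,0],"hand":-0.7},{"travel":[0,0,0],"turn":[0,0,0],"hand":-0.7},{"travel":[0,0,0],"turn":[0,0,0],"hand":-0.7}]'
```

```text
t: 21.85
position: [0.5213, 0.0767, 0.045]
ee_rot: [-0.001, 0.699, 0.715, -0.001]
force: [-5.1, -1.9, -3.8]
width: 0.282
finger_force: 90.2
t: 22.18
position: [0.5325, 0.0773, 0.0451]
ee_rot: [-0.004, 0.699, 0.715, -0.004]
force: [-6.6, -1.8, -5.0]
width: 0.281
finger_force: 90.1
t: 22.43
position: [0.5396, 0.0776, 0.0451]
ee_rot: [-0.006, 0.699, 0.715, -0.007]
force: [-11.9, -0.1, 2.4]
width: 0.28
finger_force: 90.4
t: 22.68
position: [0.5418, 0.0777, 0.045]
ee_rot: [-0.009, 0.699, 0.715, -0.009]
force: [-17.8, -0.8, 4.2]
width: 0.284
finger_force: 91.3
```

```bash

python3 -m pendant '[{"travel":[0,0.2,0],"turn":[0,0,0],"hand":-0.7},{"travel":[0,0,0],"turn":[0,0,0],"hand":-0.7},{"travel":[0,0,0],"turn":[0,0,0],"hand":-0.7}]'
python3 -m pendant '[{"travel":[0,0.3,0],"turn":[0,0,0],"hand":-0.7},{"travel":[0,0,0],"turn":[0,0,0],"hand":-0.7},{"travel":[0,0,0],"turn":[0,0,0],"hand":-0.7}]'
```

```text
t: 22.93
position: [0.5423, 0.0778, 0.0441]
ee_rot: [-0.012, 0.698, 0.716, -0.013]
force: [-24.9, -1.8, 10.1]
width: 0.283
finger_force: 91.6
t: 23.18
position: [0.5431, 0.0778, 0.0445]
ee_rot: [-0.018, 0.698, 0.716, -0.019]
force: [-40.2, -2.4, 28.3]
width: 0.282
finger_force: 94.0
```

Blocked at 40 N, so the left wedge is home. I'll back off and return the pounder to the trivet.

```bash

python3 -m pendant '[{"travel":[0,-0.6,0],"turn":[0,0,0],"hand":-0.7},{"travel":[0,-0.9,0],"turn":[0,0,0],"hand":-0.7},{"travel":[0,-0.9,-0.5],"turn":[0,0,0],"hand":-0.7},{"travel":[-0.4,-0.5,-0.7],"turn":[0,0,0],"hand":-0.7},{"travel":[0,0,-0.4],"turn":[0,0,0],"hand":-0.7}]'
python3 -m pendant '[{"travel":[0,0,0],"turn":[0,0,0],"hand":-0.7},{"travel":[0,0,0],"turn":[0,0,0],"hand":-0.7}]'
python3 - <<'E'
from h import *
go(.4115,-.2545,.0605,np.pi/2+.0275)
t=snap('top')
for p,st in comps(t):
    if 150<st[0]<420 and st[1]<320: print(st,pt(t,*p.mean(0),.0)[:2].round(3))
hs=cv2.cvtColor(t['pixels'],cv2.COLOR_RGB2HSV)
print('wedge cols', [(c,hs[180:215:2,c,2].tolist()) for c in (264,308)])
E
```

```text
t: 23.6
position: [0.4896, 0.0658, 0.0882]
ee_rot: [-0.001, 0.699, 0.715, -0.001]
force: [1.1, -0.2, -4.5]
width: 0.284
finger_force: 91.1
t: 23.77
position: [0.4947, 0.0666, 0.0898]
ee_rot: [0.002, 0.699, 0.715, 0.002]
force: [-0.0, 1.1, -4.8]
width: 0.282
finger_force: 91.1
 turn [ 0.06 -0.   -0.05] travel [-12.75  -3.68   1.17]
[ 227  101  122  101 5774] [0.732 0.007]
[211 211  20  53 495] [0.431 0.222]
[346 239  34  33 867] [ 0.41  -0.254]
[192 289  40  14 302] [0.264 0.257]
wedge cols [(264, [78, 73, 65, 102, 114, 94, 84, 90, 95, 98, 101, 105, 106, 106, 103, 100, 95, 90]), (308, [64, 63, 62, 102, 116, 117, 121, 131, 153, 167, 145, 131, 170, 176, 181, 181, 179, 180])]
```

```bash

python3 -m pendant '[{"travel":[-0.95,-0.27,0],"turn":[0,0,0],"hand":-0.7},{"travel":[-0.95,-0.27,0],"turn":[0,0,0],"hand":-0.7},{"travel":[-0.95,-0.27,0],"turn":[0,0,0],"hand":-0.7},{"travel":[-0.95,-0.27,0],"turn":[0,0,0],"hand":-0.7},{"travel":[-0.95,-0.27,0],"turn":[0,0,0],"hand":-0.7}]'
python3 -m pendant '[{"travel":[-0.95,-0.27,0],"turn":[0,0,0],"hand":-0.7},{"travel":[-0.95,-0.27,0],"turn":[0,0,0],"hand":-0.7},{"travel":[-0.95,-0.27,0],"turn":[0,0,0],"hand":-0.7},{"travel":[-0.95,-0.27,0],"turn":[0,0,0],"hand":-0.7},{"travel":[-0.95,-0.27,0],"turn":[0,0,0],"hand":-0.7}]'
python3 -m pendant '[{"travel":[-0.95,-0.27,0],"turn":[0,0,0],"hand":-0.7},{"travel":[-0.95,-0.27,0],"turn":[0,0,0],"hand":-0.7},{"travel":[-0.95,-0.27,0],"turn":[0,0,0],"hand":-0.7},{"travel":[-0.4,-0.17,0.6],"turn":[0,0,0],"hand":-0.7},{"travel":[0,0,0.5],"turn":[0,0,0],"hand":-0.7}]'
python3 -m pendant '[{"travel":[0,0,0],"turn":[0,0,0],"hand":-0.7},{"travel":[0,0,0],"turn":[0,0,0],"hand":-0.7}]'
python3 - <<'E'
from h import *
go(.411,-.255,.0485,np.pi/2+.0275)
s=snap('wrist')
for p,st in comps(s,amin=300): print(st, p.mean(0))
E
```

```text
t: 24.23
position: [0.4613, -0.0537, 0.0877]
ee_rot: [-0.0, 0.699, 0.716, -0.0]
force: [0.3, 0.2, -5.1]
width: 0.285
finger_force: 91.0
t: 24.65
position: [0.4303, -0.1735, 0.0877]
ee_rot: [-0.0, 0.699, 0.715, 0.0]
force: [1.2, -0.4, -3.3]
width: 0.286
finger_force: 91.0
t: 25.07
position: [0.4088, -0.2579, 0.0611]
ee_rot: [0.002, 0.7, 0.714, -0.0]
force: [-0.3, -0.1, -4.5]
width: 0.284
finger_force: 91.1
t: 25.23
position: [0.4069, -0.2534, 0.0594]
ee_rot: [-0.002, 0.699, 0.715, -0.0]
force: [0.1, 1.6, -5.3]
width: 0.284
finger_force: 90.8
 turn [-0.03 -0.03 -0.05] travel [-0.07  0.16  0.44]
[ 206  150  156  128 6433] [290.02316 192.66096]
```

```bash

python3 -m pendant '[{"travel":[0,0.15,0.2],"turn":[0,0,0],"hand":-0.7},{"travel":[0,0,0.15],"turn":[0,0,0],"hand":-0.7},{"travel":[0,0,0.12],"turn":[0,0,0],"hand":-0.7},{"travel":[0,0,0],"turn":[0,0,0],"hand":-0.7},{"travel":[0,0,0],"turn":[0,0,0],"hand":-0.7}]'
python3 -m pendant '[{"travel":[0,0,0],"turn":[0,0,0],"hand":-0.6},{"travel":[0,0,0],"turn":[0,0,0],"hand":-0.4},{"travel":[0,0,0],"turn":[0,0,0],"hand":0},{"travel":[0,0,0],"turn":[0,0,0],"hand":0.6},{"travel":[0,0,0],"turn":[0,0,0],"hand":1}]' 30
python3 -m pendant '[{"travel":[0,0,0],"turn":[0,0,0],"hand":1},{"travel":[0,0,0],"turn":[0,0,0],"hand":1},{"travel":[0,0,-0.6],"turn":[0,0,0],"hand":1},{"travel":[0,0,-0.9],"turn":[0,0,0],"hand":1},{"travel":[0,0,-0.9],"turn":[0,0,0],"hand":1}]'
python3 -m pendant '[{"travel":[0,0,-0.9],"turn":[0,0,0],"hand":1},{"travel":[0,0,-0.9],"turn":[0,0,0],"hand":1},{"travel":[0,0,-0.9],"turn":[0,0,1],"hand":1},{"travel":[0,0,-0.9],"turn":[0,0,1],"hand":1},{"travel":[0,0,-0.9],"turn":[0,0,1],"hand":1}]'
python3 - <<'E'
from h import *
go(.43,.03,.33,0)
E
```

```text
t: 25.7
position: [0.4115, -0.2537, 0.0491]
ee_rot: [-0.0, 0.699, 0.716, -0.0]
force: [0.4, -0.3, -4.6]
width: 0.283
finger_force: 90.8
t: 26.12
position: [0.4124, -0.2549, 0.0503]
ee_rot: [0.001, 0.699, 0.715, 0.0]
force: [-0.7, 0.6, 0.5]
width: 0.713
finger_force: 0.0
t: 26.53
position: [0.4107, -0.2535, 0.1092]
ee_rot: [-0.001, 0.699, 0.715, -0.0]
force: [-0.1, 0.4, 0.0]
width: 1.0
finger_force: 0.0
t: 26.95
position: [0.4114, -0.254, 0.2231]
ee_rot: [0.0, 0.787, 0.616, 0.0]
force: [-0.2, -1.1, -0.5]
width: 0.999
finger_force: 0.0
 turn [ 0.   -0.   15.22] travel [  0.74 -11.36  -4.28]
```

```bash

python3 -m pendant '[{"travel":[0,0,-0.9],"turn":[0,0,1],"hand":1},{"travel":[0,0,-0.9],"turn":[0,0,1],"hand":1},{"travel":[0,0,-0.9],"turn":[0,0,1],"hand":1},{"travel":[0,0,-0.9],"turn":[0,0,1],"hand":1},{"travel":[0,0,-0.7],"turn":[0,0,1],"hand":1}]'
python3 -m pendant '[{"travel":[0.5,0,0],"turn":[0,0,1],"hand":1},{"travel":[0.5,0,0],"turn":[0,0,1],"hand":1},{"travel":[0.5,0,0],"turn":[0,0,1],"hand":1},{"travel":[0.5,0,0],"turn":[0,0,1],"hand":1},{"travel":[0.5,0,0],"turn":[0,0,1],"hand":1}]'
python3 -m pendant '[{"travel":[0.5,-0.9,0],"turn":[0,0,1],"hand":1},{"travel":[0.4,-0.9,0],"turn":[0,0,1],"hand":1},{"travel":[0,-0.9,0],"turn":[0,0,1],"hand":1},{"travel":[0,-0.9,0],"turn":[0,0,1],"hand":1},{"travel":[0,-0.9,0],"turn":[0,0,1],"hand":1}]'
python3 -m pendant '[{"travel":[0,-0.9,0],"turn":[0,0,0.2],"hand":1},{"travel":[0,-0.9,0],"turn":[0,0,0],"hand":1},{"travel":[0,-0.9,0],"turn":[0,0,0],"hand":1},{"travel":[0,-0.9,0],"turn":[0,0,0],"hand":1},{"travel":[0,0,0],"turn":[0,0,0],"hand":1}]'
python3 - <<'E'
from h import *
s=snap('wrist','w13.png'); go(.43,.08,.33,0)
for p,st in comps(s): print(st,pt(s,*p.mean(0),.0)[:2].round(3))
# pounder/trivet
print('proj trivet',proj(s,(.411,-.2525,.006)),'spoon',proj(s,(.45,.33,0)))
E
```

```text
t: 27.37
position: [0.4118, -0.2543, 0.3316]
ee_rot: [0.001, 0.902, 0.431, 0.001]
force: [0.3, -0.0, 0.4]
width: 0.998
finger_force: 0.0
t: 27.78
position: [0.4583, -0.2126, 0.3295]
ee_rot: [0.0, 0.974, 0.226, 0.0]
force: [0.4, -0.0, -0.0]
width: 1.002
finger_force: 0.0
t: 28.2
position: [0.4466, -0.0957, 0.3293]
ee_rot: [-0.0, 1.0, 0.01, -0.0]
force: [0.6, 0.1, -0.5]
width: 0.999
finger_force: 0.0
t: 28.62
position: [0.4458, -0.0037, 0.3294]
ee_rot: [-0.001, 1.0, 0.005, 0.0]
force: [0.4, 0.7, 0.0]
width: 0.998
finger_force: 0.0
 turn [-0.   -0.    0.11] travel [-0.64 -3.41 -0.02]
[  126     0   294    66 13134] [0.627 0.011]
[ 101   92   64  117 2259] [0.438 0.226]
[ 402  151   71   67 1467] [ 0.415 -0.24 ]
[100 252  80  25 903] [0.263 0.256]
proj trivet (np.float64(437.95635424927264), np.float64(184.52062798487856)) spoon (np.float64(64.77408386698656), np.float64(155.300569524172))
```

```bash
python3 - <<'E'
from h import *
s=snap('wrist'); o0,X,Y,yaw=stand()
hs=cv2.cvtColor(s['pixels'],cv2.COLOR_RGB2HSV); m=cv2.inRange(hs,(8,60,60),(28,255,255))
for sy in(-.075,.075):
    q=o0-.020*X+sy*Y; u,v=proj(s,(*q,.034)); 
    for du in(-8,0,8):
        c=int(u)+du; r=np.where(m[:110,c])[0].max(); p=pt(s,c,r+.5,.034)[:2]-o0; print(sy,c,r,round(v,1),'butt stand x',(p@X).round(4),'y',(p@Y).round(4))
for r in (60,63):print(np.where(np.diff((m[r]>0).astype(int)))[0])
# turner & spoon px
print('turner')
for p,st in comps(s):
    if st[0]==101 or abs(st[0]-101)<6 and st[1]<150:
        ys=p[:,1]
        for y in range(int(ys.min()),int(ys.max())+1,6):
            xs=p[ys==y][:,0]; print(y,xs.min(),xs.max(),len(xs),end='; ')
v=s['pixels'][60:240,0:130].astype(int)
cv2.imwrite('pics/sp.png',cv2.cvtColor(s['pixels'],cv2.COLOR_RGB2BGR)[60:240,:200])
sat=hs[80:230,20:110,1]; print('\nspoon candidate: sat/hue stats');
print(s['pixels'][155,20:110:3].tolist())
E
```

```text
-0.075 321 63 60.4 butt stand x -0.0234 y -0.0642
-0.075 329 63 60.4 butt stand x -0.0236 y -0.0747
-0.075 337 63 60.4 butt stand x -0.0238 y -0.0851
0.075 206 65 62.7 butt stand x -0.0231 y 0.0863
0.075 214 66 62.7 butt stand x -0.0245 y 0.0759
0.075 222 65 62.7 butt stand x -0.0235 y 0.0654
[198 229 311 341]
[199 230 311 338]
turner
92 108.0 110.0 3; 98 100.0 122.0 14; 104 99.0 124.0 9; 110 101.0 125.0 10; 116 106.0 123.0 18; 122 112.0 123.0 12; 128 114.0 125.0 12; 134 116.0 127.0 12; 140 118.0 129.0 12; 146 120.0 131.0 12; 152 122.0 133.0 12; 158 124.0 135.0 12; 164 126.0 137.0 12; 170 128.0 139.0 12; 176 121.0 154.0 34; 182 119.0 156.0 37; 188 121.0 158.0 37; 194 123.0 160.0 38; 200 125.0 162.0 38; 206 127.0 145.0 19; 
spoon candidate: sat/hue stats
[[139, 135, 130], [136, 133, 127], [137, 133, 128], [138, 135, 129], [138, 135, 129], [141, 137, 131], [136, 132, 126], [130, 127, 127], [121, 119, 124], [117, 115, 120], [115, 114, 118], [75, 74, 76], [92, 90, 86], [119, 116, 110], [138, 134, 129], [142, 138, 132], [136, 133, 127], [137, 133, 127], [138, 134, 128], [135, 131, 126], [137, 134, 128], [136, 132, 126], [135, 132, 126], [138, 134, 128], [140, 136, 130], [137, 134, 128], [139, 136, 129], [137, 134, 127], [137, 133, 128], [138, 135, 129]]
```

Both butts project to 20 mm out of the foot at z = 0, so both wedges are fully home. Next I'll work out the turner's pose.

```bash
cat >> h.py <<'E'
def utensil(s,p):
    "p: pixels of mask. eye/handle axis via world points; returns eye xy, heading, grasp xy"
    w=np.array([pt(s,u,v,.005)[:2] for u,v in p])
    c=w.mean(0); ax=np.linalg.svd(w-c,full_matrices=False)[2][0]
    if ax[0]<0: ax=-ax
    a=(w-c)@ax; end=a.max()
    # refine the axis on the handle (40..110 mm behind far end of the eye)
    k=(a<end-.045)&(a>end-.100); h=w[k]; hc=h.mean(0); ax2=np.linalg.svd(h-hc,full_matrices=False)[2][0]
    if ax2[0]<0: ax2=-ax2
    e=((w-hc)@ax2).max(); eye=hc+ax2*(e-.020); hd=np.arctan2(ax2[1],ax2[0])
    print('len',(a.max()-a.min()).round(4),'eye',eye.round(4),'head',hd.round(3)); return eye,hd,eye-.040*ax2
E
python3 - <<'E'
from h import *
s=snap('wrist')
for p,st in comps(s):
    if 90<st[0]<110 and st[1]<150:
        eye,hd,g=utensil(s,p); print(g.round(4)); go(*g,.12,hd)
E
```

```text
len 0.1744 eye [0.5225 0.2385] head 0.176
[0.4831 0.2315]
 turn [ 0.01 -0.   -1.94] travel [ 3.12 -9.13  8.38]
```

```bash

python3 -m pendant '[{"travel":[0,0,0.2],"turn":[0,0,-1],"hand":1},{"travel":[0,0,0.5],"turn":[0,0,-0.94],"hand":1},{"travel":[0.3,-0.9,0.8],"turn":[0,0,0],"hand":1},{"travel":[0.3,-0.9,0.8],"turn":[0,0,0],"hand":1},{"travel":[0.3,-0.9,0.8],"turn":[0,0,0],"hand":1}]'
python3 -m pendant '[{"travel":[0.3,-0.9,0.8],"turn":[0,0,0],"hand":1},{"travel":[0.3,-0.9,0.8],"turn":[0,0,0],"hand":1},{"travel":[0.3,-0.9,0.8],"turn":[0,0,0],"hand":1},{"travel":[0.3,-0.9,0.8],"turn":[0,0,0],"hand":1},{"travel":[0.3,-0.9,0.8],"turn":[0,0,0],"hand":1}]'
python3 -m pendant '[{"travel":[0.3,-0.9,0.8],"turn":[0,0,0],"hand":0.6},{"travel":[0.4,-0.9,0.4],"turn":[0,0,0],"hand":0},{"travel":[0,0,0],"turn":[0,0,0],"hand":0},{"travel":[0,0,0],"turn":[0,0,0],"hand":0}]'
python3 - <<'E'
from h import *
s=snap('wrist')
for p,st in comps(s,amin=2000):
    print(st); 
    if st[2]<200:
        eye,hd,g=utensil(s,p); print(g.round(4)); go(*g,.005,hd)
E
```

```text
t: 29.18
position: [0.4572, 0.0629, 0.2514]
ee_rot: [0.0, 0.996, 0.086, 0.001]
force: [0.4, 0.5, 0.3]
width: 0.999
finger_force: 0.0
t: 29.6
position: [0.4746, 0.1808, 0.1509]
ee_rot: [0.0, 0.996, 0.087, 0.0]
force: [-0.3, 0.1, 0.1]
width: 1.0
finger_force: 0.0
t: 29.93
position: [0.4832, 0.2278, 0.1207]
ee_rot: [0.001, 0.996, 0.088, -0.001]
force: [0.0, -0.7, 0.4]
width: 0.505
finger_force: 0.0
[  364     0   196   130 17384]
len 0.1691 eye [0.6542 0.103 ] head -0.313
[0.6162 0.1154]
 turn [0.01 0.01 5.6 ] travel [6.43 2.63 4.66]
[ 245  132   62  178 5254]
len 0.1747 eye [0.5228 0.2391] head 0.173
[0.4834 0.2322]
 turn [0.01 0.01 0.03] travel [ 0.03 -0.19  4.66]
```

```bash

python3 -m pendant '[{"travel":[0,-0.19,0.8],"turn":[0,0,0],"hand":0},{"travel":[0,0,0.9],"turn":[0,0,0],"hand":0},{"travel":[0,0,0.9],"turn":[0,0,0],"hand":0},{"travel":[0,0,0.9],"turn":[0,0,0],"hand":0},{"travel":[0,0,0.7],"turn":[0,0,0],"hand":0}]' 60
python3 -m pendant '[{"travel":[0,0,0.35],"turn":[0,0,0],"hand":0},{"travel":[0,0,0],"turn":[0,0,0],"hand":-0.3},{"travel":[0,0,0],"turn":[0,0,0],"hand":-0.8},{"travel":[0,0,0],"turn":[0,0,0],"hand":-0.8},{"travel":[0,0,0],"turn":[0,0,0],"hand":-0.8}]'
python3 -m pendant '[{"travel":[0,0,0],"turn":[0,0,0],"hand":-0.9},{"travel":[0,0,0],"turn":[0,0,0],"hand":-0.9},{"travel":[0,0,0],"turn":[0,0,0],"hand":-0.9}]'
```

```text
t: 30.4
position: [0.4829, 0.2313, 0.0165]
ee_rot: [0.0, 0.996, 0.087, 0.0]
force: [-0.3, 0.3, -0.5]
width: 0.501
finger_force: 0.0
t: 30.82
position: [0.4841, 0.2333, 0.0099]
ee_rot: [-0.0, 0.996, 0.087, 0.002]
force: [-0.6, 1.0, 0.3]
width: 0.102
finger_force: 0.0
t: 31.07
position: [0.4828, 0.2332, 0.0087]
ee_rot: [-0.0, 0.996, 0.088, 0.001]
force: [0.4, -0.5, 0.6]
width: 0.05
finger_force: 0.0
```

Closed above the handle (TCP z was 9 mm). I'll reopen, go lower and close again.

```bash

python3 -m pendant '[{"travel":[0,0,-0.2],"turn":[0,0,0],"hand":-0.1},{"travel":[0,0,0],"turn":[0,0,0],"hand":-0.1},{"travel":[0,0,0],"turn":[0,0,0],"hand":-0.1},{"travel":[0,0,0.2],"turn":[0,0,0],"hand":-0.1},{"travel":[0,0,0.25],"turn":[0,0,0],"hand":-0.1}]'
python3 -m pendant '[{"travel":[0,0,0],"turn":[0,0,0],"hand":-0.1},{"travel":[0,0,0],"turn":[0,0,0],"hand":-0.1}]'
python3 -m pendant '[{"travel":[0,0,0],"turn":[0,0,0],"hand":-0.7},{"travel":[0,0,0],"turn":[0,0,0],"hand":-0.7},{"travel":[0,0,0],"turn":[0,0,0],"hand":-0.8},{"travel":[0,0,0],"turn":[0,0,0],"hand":-0.8},{"travel":[0,0,0],"turn":[0,0,0],"hand":-0.8}]'
```

```text
t: 31.48
position: [0.483, 0.2332, 0.002]
ee_rot: [-0.0, 0.996, 0.088, 0.001]
force: [0.3, -0.6, 0.6]
width: 0.448
finger_force: 0.0
t: 31.65
position: [0.4814, 0.2327, 0.0007]
ee_rot: [0.0, 0.996, 0.088, -0.001]
force: [0.1, -0.0, -0.1]
width: 0.449
finger_force: 0.0
t: 32.07
position: [0.4826, 0.2331, 0.0019]
ee_rot: [-0.0, 0.996, 0.088, 0.0]
force: [0.3, -0.4, -0.4]
width: 0.183
finger_force: 58.6
```

Gripped. Lift and check the eye in the hand.

```bash

python3 -m pendant '[{"travel":[0,0,-0.4],"turn":[0,0,0],"hand":-0.8},{"travel":[0,0,-0.8],"turn":[0,0,0],"hand":-0.8},{"travel":[-0.2,0,-0.9],"turn":[0,0,0],"hand":-0.8},{"travel":[-0.2,0,-0.9],"turn":[0,0,0],"hand":-0.8},{"travel":[-0.2,0,-0.9],"turn":[0,0,0],"hand":-0.8}]'
python3 -m pendant '[{"travel":[-0.2,0,-0.9],"turn":[0,0,0],"hand":-0.8},{"travel":[-0.2,0,-0.9],"turn":[0,0,0],"hand":-0.8},{"travel":[-0.2,0,-0.9],"turn":[0,0,0],"hand":-0.8},{"travel":[0,0,-0.9],"turn":[0,0,0],"hand":-0.8},{"travel":[0,0,-0.9],"turn":[0,0,0],"hand":-0.8}]'
python3 -m pendant '[{"travel":[0,0,-0.9],"turn":[0,0,0],"hand":-0.8},{"travel":[0,0,-0.9],"turn":[0,0,0],"hand":-0.8},{"travel":[0,0,-0.9],"turn":[0,0,0],"hand":-0.8},{"travel":[0,0,-0.9],"turn":[0,0,0],"hand":-0.8},{"travel":[0,0,-0.1],"turn":[0,0,0],"hand":-0.8}]'
python3 -m pendant '[{"travel":[0,0,0],"turn":[0,0,0],"hand":-0.8},{"travel":[0,0,0],"turn":[0,0,0],"hand":-0.8}]'
python3 - <<'E'
from h import *
s=snap('wrist','w14.png');o=get_obs()
hs=cv2.cvtColor(s['pixels'],cv2.COLOR_RGB2HSV); m=cv2.inRange(hs,(8,60,60),(28,255,255))
for p,st in comps(s,amin=800): print(st)
for y in range(130,330,12):
    x=np.where(m[y,200:370])[0]+200; print(y,(x.min(),x.max(),len(x)) if len(x) else None,end='; ')
z=o['position'][2]+.0015
for u,v in [(280,150),(280,200),(280,240)]: print(u,v,(rot(o['ee_rot']).T@(pt(s,u,v,z)-o['position'])).round(4))
E
```

```text
t: 32.48
position: [0.4673, 0.2303, 0.1007]
ee_rot: [-0.0, 0.996, 0.088, -0.0]
force: [0.3, 0.2, -0.1]
width: 0.182
finger_force: 58.7
t: 32.9
position: [0.4521, 0.2276, 0.2135]
ee_rot: [-0.0, 0.996, 0.088, 0.0]
force: [1.1, 0.2, -0.0]
width: 0.181
finger_force: 58.7
t: 33.32
position: [0.455, 0.2285, 0.3102]
ee_rot: [-0.001, 0.996, 0.088, 0.005]
force: [1.1, 0.2, 0.8]
width: 0.185
finger_force: 58.7
t: 33.48
position: [0.4522, 0.2276, 0.3034]
ee_rot: [0.0, 0.996, 0.088, -0.001]
force: [-0.3, -0.4, -1.1]
width: 0.178
finger_force: 58.7
[  335     0   225   112 17123]
[ 239  155   80  220 7593]
[534 215  26  58 819]
130 None; 142 None; 154 None; 166 (np.int64(251), np.int64(306), 56); 178 (np.int64(243), np.int64(315), 33); 190 (np.int64(240), np.int64(318), 27); 202 (np.int64(240), np.int64(317), 27); 214 (np.int64(246), np.int64(312), 33); 226 (np.int64(256), np.int64(301), 46); 238 (np.int64(262), np.int64(296), 35); 250 (np.int64(262), np.int64(296), 35); 262 (np.int64(215), np.int64(295), 58); 274 (np.int64(215), np.int64(295), 52); 286 (np.int64(265), np.int64(294), 30); 298 (np.int64(265), np.int64(295), 31); 310 (np.int64(263), np.int64(296), 34); 322 (np.int64(264), np.int64(297), 34); 280 150 [ 0.0637 -0.0002 -0.0017]
280 200 [ 0.0395 -0.0002 -0.0016]
280 240 [ 0.018  -0.0002 -0.0016]
```

The eye is centred at (279,195), so it sits 41 mm ahead of the TCP with no sideways offset.

```bash
python3 - <<'E'
from h import *
o0,X,Y,yaw=stand()
for sy in (-.115,.115):
    p=o0+(.063-.041)*X+sy*Y; go(*p,.315,yaw,lab=sy)
E
```

```text
-0.115 turn [0.01 0.03 1.7 ] travel [ 6.6  13.58 -0.5 ]
0.115 turn [0.01 0.03 1.7 ] travel [ 6.6   4.38 -0.5 ]
```

```bash

python3 -m pendant '[{"travel":[0,0,-0.25],"turn":[0,0,0.85],"hand":-0.8},{"travel":[0,0,-0.25],"turn":[0,0,0.85],"hand":-0.8},{"travel":[0.4,0.9,0],"turn":[0,0,0],"hand":-0.8},{"travel":[0.4,0.9,0],"turn":[0,0,0],"hand":-0.8},{"travel":[0.4,0.9,0],"turn":[0,0,0],"hand":-0.8}]'
python3 -m pendant '[{"travel":[0.4,0.9,0],"turn":[0,0,0],"hand":-0.8},{"travel":[0.4,0.9,0],"turn":[0,0,0],"hand":-0.8},{"travel":[0.4,0.9,0],"turn":[0,0,0],"hand":-0.8},{"travel":[0.4,0.9,0],"turn":[0,0,0],"hand":-0.8},{"travel":[0.4,0.9,0],"turn":[0,0,0],"hand":-0.8}]'
python3 -m pendant '[{"travel":[0.4,0.9,0],"turn":[0,0,0],"hand":-0.8},{"travel":[0.4,0.9,0],"turn":[0,0,0],"hand":-0.8},{"travel":[0.4,0.9,0],"turn":[0,0,0],"hand":-0.8},{"travel":[0.4,0.9,0],"turn":[0,0,0],"hand":-0.8},{"travel":[0.4,0.9,0],"turn":[0,0,0],"hand":-0.8}]'
python3 -m pendant '[{"travel":[0.4,0.9,0],"turn":[0,0,0],"hand":-0.8},{"travel":[0.5,0.9,0],"turn":[0,0,0],"hand":-0.8},{"travel":[0.5,0.1,0],"turn":[0,0,0],"hand":-0.8},{"travel":[0,0,0],"turn":[0,0,0],"hand":-0.8},{"travel":[0,0,0],"turn":[0,0,0],"hand":-0.8}]'
python3 - <<'E'
from h import *
s=snap('wrist','w15.png');o=get_obs();o0,X,Y,yaw=stand()
h=o0+.063*X-.115*Y; p=h-.041*X; go(*p,.315,yaw)
u,v=proj(s,(*h,.272)); print('hook tip expected',u,v)
g=s['pixels'][:,:,:]
hs=cv2.cvtColor(s['pixels'],cv2.COLOR_RGB2HSV)
# steel: low saturation, inside window ; print mask map coarse
w=hs[140:250:4,235:325:4]; 
for r in w: print(' '.join('%3d/%3d'%(a[1],a[2]) for a in r[::2]))
E
```

```text
t: 33.95
position: [0.4838, 0.1604, 0.3144]
ee_rot: [0.0, 1.0, 0.014, -0.002]
force: [0.2, -0.6, -0.2]
width: 0.181
finger_force: 58.7
t: 34.37
position: [0.5369, 0.0489, 0.3141]
ee_rot: [-0.0, 1.0, 0.014, -0.002]
force: [0.3, 0.1, -0.9]
width: 0.181
finger_force: 58.7
t: 34.78
position: [0.59, -0.062, 0.3138]
ee_rot: [-0.001, 1.0, 0.013, -0.002]
force: [0.2, 0.8, -0.3]
width: 0.183
finger_force: 58.7
t: 35.2
position: [0.6261, -0.1076, 0.314]
ee_rot: [-0.001, 1.0, 0.013, -0.002]
force: [-1.1, -0.4, -0.7]
width: 0.183
finger_force: 58.7
 turn [-0.02  0.05 -0.  ] travel [ 0.01  0.02 -0.02]
hook tip expected 279.9576370818484 175.8130900163003
139/ 68 114/114 114/110 113/111 132/118  15/136   9/114 150/114 148/119 148/119 149/115 144/117
 82/ 65  30/ 59  32/ 56  26/ 59 139/119  15/134   7/108 149/115 149/118 148/119 144/115 143/114
 37/ 75  10/ 73  18/ 57  17/ 76 134/ 82  15/134   7/108 149/115 149/118 147/120 145/114 137/112
 43/ 77  10/ 75  22/ 58  10/ 74 123/ 83  17/134   7/108 149/115 148/119 145/120 145/116 136/111
 51/ 80  10/ 74  26/ 58  13/ 76 114/ 94 110/130 106/106 141/110 14
[... 1537 characters left out ...]
/158  66/128  17/170  17/167
 18/168  17/169  20/167 105/151 102/145 104/133 103/146 105/151 104/147  17/167  18/171  17/166
 17/166  18/170  18/169  45/152 104/147 103/148 105/150 102/140  39/152  17/167  17/167  17/169
 17/167  17/170  18/170  17/164 104/142 105/141 105/139 103/139  18/166  16/172  17/167  17/169
 16/173  17/165  17/168  18/169 104/154 104/149 104/147 104/149  18/168  17/167  18/170  17/168
 16/171  17/169  17/166  17/167 104/154 105/150 103/148 104/149  17/168  18/172  17/165  18/168
 17/170  15/172  17/169  18/168 104/155 106/151 105/148 104/150  17/165  16/173  17/165  17/167
 16/172  16/175  18/170  17/167 103/154 105/151 106/147 104/149  18/171  17/168  17/167  17/168
```

The hook tip is seen at (279,~177) against an expected (280,176), so the alignment is good. Lowering the eye over it.

```bash

python3 -m pendant '[{"travel":[0,0,0.5],"turn":[0,0,0],"hand":-0.8},{"travel":[0,0,0.5],"turn":[0,0,0],"hand":-0.8},{"travel":[0,0,0.5],"turn":[0,0,0],"hand":-0.8},{"travel":[0,0,0],"turn":[0,0,0],"hand":-0.8}]'
python3 -m pendant '[{"travel":[0,0,0.4],"turn":[0,0,0],"hand":-0.8},{"travel":[0,0,0.4],"turn":[0,0,0],"hand":-0.8},{"travel":[0,0,0.25],"turn":[0,0,0],"hand":-0.8},{"travel":[0,0,0],"turn":[0,0,0],"hand":-0.8},{"travel":[0,0,0],"turn":[0,0,0],"hand":-0.8}]'
python3 - <<'E'
from h import *
s=snap('wrist','w16.png');o0,X,Y,yaw=stand();h=o0+.063*X-.115*Y
print('tip expected',proj(s,(*h,.272)))
hs=cv2.cvtColor(s['pixels'],cv2.COLOR_RGB2HSV)
for r in range(120,250,8): print(r,''.join('#' if a[1]>60 else ('.' if a[2]>140 else 's') for a in hs[r,230:330:2]))
E
```

```text
t: 35.58
position: [0.6242, -0.1064, 0.274]
ee_rot: [-0.001, 1.0, 0.014, -0.004]
force: [-0.5, 0.4, -1.3]
width: 0.183
finger_force: 58.7
t: 36.0
position: [0.6267, -0.1076, 0.2523]
ee_rot: [-0.0, 1.0, 0.014, -0.001]
force: [-0.8, -0.2, 0.5]
width: 0.186
finger_force: 58.7
tip expected (np.float64(279.89550284059356), np.float64(210.26056061913286))
120 #####################s....ssss####################
128 #####################s....ssss####################
136 #####################s....sss#####################
144 #####################s....sss#####################
152 ssssssssssssssss######....sss#####################
160 ssssssssssssss####################################
168 sssssssss#########################################
176 ######################sssssss#####################
184 ######################sssssss#####################
192 #####################ssssssss#####################
200 ..###############sssssssssssss........######s.....
208 ..##############..........ssss.....s########......
216 .........#########s.......ss...##########.........
224 ............##########################............
232 ................##################................
240 ................##################................
248 .................#################................
```

The hook shows inside the eye's hole (rows 176–216) and passes under the ring. Releasing.

```bash

python3 -m pendant '[{"travel":[0,0,0],"turn":[0,0,0],"hand":-0.2},{"travel":[0,0,0],"turn":[0,0,0],"hand":0.4},{"travel":[0,0,0],"turn":[0,0,0],"hand":0.8},{"travel":[0,0,0],"turn":[0,0,0],"hand":0.8},{"travel":[0,0,0],"turn":[0,0,0],"hand":0.8}]' 
python3 -m pendant '[{"travel":[0,0,0],"turn":[0,0,0],"hand":0.8},{"travel":[0,0,-0.4],"turn":[0,0,0],"hand":0.8},{"travel":[0,0,-0.8],"turn":[0,0,0],"hand":0.8},{"travel":[0,0,-0.9],"turn":[0,0,0],"hand":0.8},{"travel":[-0.5,0,-0.9],"turn":[0,0,0],"hand":0.8}]'
python3 -m pendant '[{"travel":[-0.9,-0.5,0],"turn":[0,0,0],"hand":1},{"travel":[-0.9,-0.9,0],"turn":[0,0,0],"hand":1},{"travel":[-0.9,-0.9,0],"turn":[0,0,0],"hand":1},{"travel":[-0.9,-0.9,0],"turn":[0,0,0],"hand":1},{"travel":[-0.9,-0.9,0],"turn":[0,0,0],"hand":1}]'
python3 -m pendant '[{"travel":[-0.9,-0.9,0],"turn":[0,0,0],"hand":1},{"travel":[0,-0.9,0],"turn":[0,0,0],"hand":1},{"travel":[0,-0.9,0],"turn":[0,0,0],"hand":1},{"travel":[0,-0.9,0],"turn":[0,0,0],"hand":1},{"travel":[0,0,0],"turn":[0,0,0],"hand":1}]'
python3 - <<'E'
from h import *
s=snap('wrist','w17.png');o=get_obs();print(o['position'])
t=snap('top','t17.png');sc=snap('scene','s17.png')
for p,st in comps(s,amin=300): print(st,pt(s,*p.mean(0),.0)[:2].round(3))
print('spoon expected px',proj(s,(.45,.33,0)))
# steel spoon mask: difference from counter via low-pass
im=s['pixels'].astype(float); hue=im[:,:,2]-im[:,:,0]   # counter is warm (b<r), steel is neutral/blue
m=((hue>-3)).astype(np.uint8); m=cv2.morphologyEx(m,cv2.MORPH_OPEN,np.ones((3,3)))
n,l,st,ce=cv2.connectedComponentsWithStats(m)
for i in range(1,n):
    if st[i,4]>150: print('steel',st[i],ce[i].round(),pt(s,*ce[i],0)[:2].round(3))
E
```

```text
t: 36.47
position: [0.6272, -0.1077, 0.2535]
ee_rot: [0.0, 1.0, 0.014, 0.0]
force: [0.3, -0.8, 0.6]
width: 0.882
finger_force: 0.0
t: 36.88
position: [0.6154, -0.1079, 0.3289]
ee_rot: [-0.0, 1.0, 0.014, 0.0]
force: [0.6, 0.9, 0.0]
width: 0.899
finger_force: 0.0
t: 37.3
position: [0.4983, -0.0078, 0.329]
ee_rot: [-0.0, 1.0, 0.013, 0.001]
force: [1.0, 0.4, 0.8]
width: 1.0
finger_force: 0.0
t: 37.72
position: [0.474, 0.0839, 0.3293]
ee_rot: [-0.001, 1.0, 0.015, 0.001]
force: [0.6, -0.3, -0.3]
width: 0.999
finger_force: 0.0
[0.47426543 0.08220944 0.32912657]
[ 202    0  100   89 6403] [0.64  0.132]
[  300     0   196    90 12444] [ 0.645 -0.064]
[ 451  174   71   65 1346] [ 0.416 -0.237]
spoon expected px (np.float64(123.42197495573586), np.float64(170.80920212682017))
steel [   0    0   85   90 6993] [41. 43.] [0.626 0.42 ]
steel [271  21  30  22 645] [286.  31.] [0.651 0.082]
steel [392  21  35  22 644] [409.  31.] [ 0.656 -0.086]
steel [  89  111   39  109 1708] [108. 173.] [0.446 0.354]
steel [ 466  186   80   53 2560] [501. 212.] [ 0.4   -0.282]
steel [548 187  12  44 391] [555. 209.] [ 0.408 -0.367]
steel [    0   270   560   150 41653] [265. 369.] [0.054 0.101]
```

```bash
python3 - <<'E'
from h import *
a=cv2.imread('pics/scene0.png').astype(int);b=cv2.imread('pics/s17.png').astype(int)
d=(np.abs(a-b).max(2)>30).astype(np.uint8); d=cv2.morphologyEx(d,cv2.MORPH_OPEN,np.ones((3,3)))
sc=snap('scene');o0,X,Y,yaw=stand()
for z in (.23,.2,.16,.12,.08):
    q=o0+.068*X-.115*Y; u,v=proj(sc,(*q,z)); u,v=int(u),int(v); print(z,(u,v),'diff',d[v-6:v+7,u-6:u+7].mean().round(2),'rgb',b[v-2:v+3,u-2:u+3].mean((0,1))[::-1].round(),'before',a[v-2:v+3,u-2:u+3].mean((0,1))[::-1].round())
n,l,st,ce=cv2.connectedComponentsWithStats(d)
for i in range(1,n):
    if st[i,4]>60 and st[i,0]>180: print(st[i])
s=snap('wrist')
im=s['pixels'].astype(float); m=((im[:,:,2]-im[:,:,0])>-3).astype(np.uint8); m=cv2.morphologyEx(m,cv2.MORPH_OPEN,np.ones((3,3)))
n,l,st,ce=cv2.connectedComponentsWithStats(m)
for i in range(1,n):
    if 80<st[i,0]<100:
        ys,xs=np.where(l==i); p=np.c_[xs,ys].astype(np.float32)
        for y in range(111,220,9):
            x=xs[ys==y]; print(y,x.min(),x.max(),len(x),end='; ')
        eye,hd,g=utensil(s,p); print(g.round(4)); go(*g,.12,hd)
E
```

```text
0.23 (311, 244) diff 0.1 rgb [140. 134. 127.] before [153. 147. 139.]
0.2 (311, 251) diff 0.0 rgb [108.  80.  52.] before [130.  97.  67.]
0.16 (310, 260) diff 0.0 rgb [108.  70.  34.] before [110.  71.  35.]
0.12 (309, 269) diff 0.0 rgb [51. 50. 53.] before [60. 59. 63.]
0.08 (309, 278) diff 0.0 rgb [75. 52. 30.] before [69. 48. 29.]
[ 196    0  127  159 7125]
[ 190   81   47   73 1576]
[287 195  43  22 342]
[268 208  30  28 453]
[315 235  10   9  61]
[226 252  41  20 593]
[288 263  12  12  89]Traceback (most recent call last):
  File "<stdin>", line 17, in <module>
    return umr_minimum(a, axis, None, out, keepdims, initial, where)
ValueError: zero-size array to reduction operation minimum which has no identity
```

```bash
python3 - <<'E'
from h import *
sc=snap('scene');o0,X,Y,yaw=stand()
b=cv2.imread('pics/s17.png'); a=cv2.imread('pics/scene0.png')
d=np.abs(a.astype(int)-b).max(2)
print('cols 270..345')
for r in range(222,296,3): print(r,''.join('%d'%min(9,d[r:r+3,c:c+3].mean()//8) for c in range(270,345,3)))
for nm,x,y,z in [('eye top',.068,-.115,.25),('eye bot',.068,-.115,.21),('handle',.07,-.115,.18),('bladeT',.075,-.115,.13),('bladeB-30',.078,-.145,.08),('bladeB+30',.078,-.085,.08)]:
    q=o0+x*X+y*Y; print(nm,np.round(proj(sc,(*q,z))))
t=cv2.imread('pics/t17.png').astype(int); t0=cv2.imread('pics/top0.png').astype(int); d=np.abs(t-t0).max(2); tp=snap('top')
print('top'); 
for nm,x,y,z in [('eye',.068,-.115,.23),('blade-',.078,-.145,.08),('blade+',.078,-.085,.08)]:
    q=o0+x*X+y*Y; print(nm,np.round(proj(tp,(*q,z))))
for r in range(140,206,3): print(r,''.join('%d'%min(9,d[r:r+3,c:c+3].mean()//8) for c in range(230,350,3)))
E
```

```text
cols 270..345
222 7789999710000000000000000
225 1678999960000000000000000
228 0037899993000000000000000
231 0001589951000000000000000
234 0000024100000000530000000
237 0000000000000005993011100
240 0000000000000018563200000
243 0000000000000014211100000
246 0000000000000442000100000
249 0000000000003422000000010
252 0000000000002032100000000
255 0000000000000013000000000
258 0000000000000023000000000
261 0000000041000012000000000
264 0000000598101111000000000
267 0000004998311021000000000
270 0000008634321230000000000
273 0000046000312500000000000
276 0000450000122100000000000
279 0003510000000000000000000
282 0001100000000000000000000
285 0000000000000000000000000
288 0000000000100000000000000
291 0000000012000000000000000
294 0000000021000000000000000
eye top [312. 239.]
eye bot [312. 249.]
handle [312. 257.]
bladeT [312. 269.]
bladeB-30 [306. 287.]
bladeB+30 [317. 273.]
top
eye [327. 156.]
blade- [331. 167.]
blade+ [312. 167.]
140 0000000000000000000000000000000000000000
143 0000000000000000000000000000000000000000
146 0000000000000000000000000000000122000000
149 0000000000000000000000000000003747700000
152 0000000000000000000000000000002913300000
155 0000000000000000000000000000002930000000
158 0000000000000000000000000000012310000000
161 0000000000000000000000000003443322000000
164 0000000000000000000000000002322221000000
167 0000000000000000000000000002122220000000
170 5322222112333111100000001222000000000000
173 9844444437999523410000005665100000110000
176 9744444434666444620000002231100000000000
179 9744344333444344640000000011210000000000
182 9633333333444344540000000011110000000000
185 9633333324555434550000002443000000000000
188 9533233325888534550000004664100000000000
191 9522222225887523440000005654100000000000
194 9943333337888533330000004544100000000000
197 9999999889989899950000003444122000000000
200 9999999999999999960000003687454000000000
203 9999999999999999992000000013233100000000
```

The image differences match a hanging turner: eye at scene (316,240) and top (327,153), blade below at top (311–330,164). Now the spoon.

```bash
cat >> h.py <<'E'
def steel(s,box):
    im=s['pixels'].astype(float); m=((im[:,:,2]-im[:,:,0])>-3).astype(np.uint8); m=cv2.morphologyEx(m,cv2.MORPH_OPEN,np.ones((3,3)))
    n,l,st,ce=cv2.connectedComponentsWithStats(m)
    for i in range(1,n):
        if st[i,4]>400 and box[0]<ce[i][0]<box[2] and box[1]<ce[i][1]<box[3]:
            ys,xs=np.where(l==i); return np.c_[xs,ys].astype(np.float32),st[i]
E
python3 - <<'E'
from h import *
s=snap('wrist'); p,st=steel(s,(80,120,140,220)); print(st)
for y in range(112,220,7):
    x=p[p[:,1]==y][:,0]; print(y,x.min(),x.max(),len(x),end='; ')
eye,hd,g=utensil(s,p); print(g.round(4)); go(*g,.12,hd)
E
```

```text
[  85  112   40  109 1725]
112 92.0 97.0 6; 119 85.0 108.0 12; 126 85.0 111.0 10; 133 90.0 109.0 15; 140 94.0 106.0 13; 147 96.0 107.0 12; 154 97.0 108.0 12; 161 98.0 109.0 12; 168 99.0 111.0 13; 175 101.0 112.0 12; 182 102.0 113.0 12; 189 103.0 114.0 12; 196 96.0 118.0 23; 203 94.0 124.0 31; 210 95.0 124.0 30; 217 101.0 122.0 22; len 0.1694 eye [0.5192 0.3504] head 0.011
[0.4792 0.3499]
 turn [0.   0.   0.17] travel [  0.31 -10.8    8.32]
```

```bash

python3 -m pendant '[{"travel":[0,-0.9,0.6],"turn":[0,0,0.17],"hand":1},{"travel":[0,-0.9,0.7],"turn":[0,0,0],"hand":1},{"travel":[0,-0.9,0.7],"turn":[0,0,0],"hand":1},{"travel":[0,-0.9,0.7],"turn":[0,0,0],"hand":1},{"travel":[0.1,-0.9,0.7],"turn":[0,0,0],"hand":1}]'
python3 -m pendant '[{"travel":[0.1,-0.9,0.7],"turn":[0,0,0],"hand":1},{"travel":[0.1,-0.9,0.7],"turn":[0,0,0],"hand":0.5},{"travel":[0,-0.9,0.7],"turn":[0,0,0],"hand":0},{"travel":[0,-0.9,0.7],"turn":[0,0,0],"hand":0},{"travel":[0,-0.9,0.7],"turn":[0,0,0],"hand":0}]'
python3 -m pendant '[{"travel":[0,-0.9,0.7],"turn":[0,0,0],"hand":0},{"travel":[0,-0.9,0.7],"turn":[0,0,0],"hand":0},{"travel":[0,0,0],"turn":[0,0,0],"hand":0},{"travel":[0,0,0],"turn":[0,0,0],"hand":0}]'
python3 - <<'E'
from h import *
s=snap('wrist','w18.png'); p,st=steel(s,(180,100,380,300)); print(st)
for y in range(int(st[1])+2,int(st[1]+st[3]),12):
    x=p[p[:,1]==y][:,0]; print(y,x.min(),x.max(),len(x),end='; ')
eye,hd,g=utensil(s,p); print(g.round(4)); go(*g,.002,hd)
E
```

```text
t: 38.53
position: [0.4751, 0.1937, 0.2423]
ee_rot: [0.0, 1.0, 0.005, 0.0]
force: [0.9, 0.2, 0.2]
width: 0.998
finger_force: 0.0
t: 38.95
position: [0.4791, 0.3063, 0.1546]
ee_rot: [0.0, 1.0, 0.006, -0.0]
force: [0.0, 0.0, 0.4]
width: 0.5
finger_force: 0.0
t: 39.28
position: [0.4774, 0.3505, 0.1188]
ee_rot: [0.001, 1.0, 0.007, -0.002]
force: [0.3, -0.3, 0.4]
width: 0.499
finger_force: 0.0
[ 253  130   52  178 4513]
132 272.0 288.0 17; 144 259.0 301.0 20; 156 258.0 302.0 16; 168 264.0 296.0 29; 180 270.0 290.0 21; 192 270.0 289.0 20; 204 270.0 289.0 20; 216 270.0 288.0 19; 228 270.0 288.0 19; 240 270.0 288.0 19; 252 270.0 288.0 19; 264 271.0 288.0 18; 276 256.0 302.0 47; 288 254.0 304.0 51; 300 259.0 299.0 41; len 0.1727 eye [0.52   0.3506] head 0.003
[0.48   0.3505]
 turn [0.01 0.01 0.11] travel [ 0.07 -0.01  4.72]
```

```bash

python3 -m pendant '[{"travel":[0.05,0,0.8],"turn":[0,0,0],"hand":-0.1},{"travel":[0,0,0.9],"turn":[0,0,0],"hand":-0.1},{"travel":[0,0,0.9],"turn":[0,0,0],"hand":-0.1},{"travel":[0,0,0.9],"turn":[0,0,0],"hand":-0.1},{"travel":[0,0,0.7],"turn":[0,0,0],"hand":-0.1}]' 60
python3 -m pendant '[{"travel":[0,0,0.3],"turn":[0,0,0],"hand":-0.1},{"travel":[0,0,0.2],"turn":[0,0,0],"hand":-0.1},{"travel":[0,0,0],"turn":[0,0,0],"hand":-0.1},{"travel":[0,0,0],"turn":[0,0,0],"hand":-0.1}]'
python3 -m pendant '[{"travel":[0,0,0],"turn":[0,0,0],"hand":-0.7},{"travel":[0,0,0],"turn":[0,0,0],"hand":-0.7},{"travel":[0,0,0],"turn":[0,0,0],"hand":-0.8},{"travel":[0,0,0],"turn":[0,0,0],"hand":-0.8},{"travel":[0,0,0],"turn":[0,0,0],"hand":-0.8}]'
```

```text
t: 39.75
position: [0.4804, 0.3496, 0.0156]
ee_rot: [-0.0, 1.0, 0.005, 0.001]
force: [-0.2, -0.2, 1.0]
width: 0.451
finger_force: 0.0
t: 40.08
position: [0.4808, 0.351, 0.0045]
ee_rot: [-0.001, 1.0, 0.006, 0.001]
force: [-0.0, 0.2, 0.1]
width: 0.453
finger_force: 0.0
t: 40.5
position: [0.4809, 0.3516, 0.005]
ee_rot: [-0.001, 1.0, 0.006, 0.001]
force: [-0.7, -1.4, 7.4]
width: 0.17
finger_force: 58.6
```

```bash

python3 -m pendant '[{"travel":[0,0,-0.4],"turn":[0,0,0],"hand":-0.8},{"travel":[0,0,-0.8],"turn":[0,0,0],"hand":-0.8},{"travel":[-0.2,0.2,-0.9],"turn":[0,0,0],"hand":-0.8},{"travel":[-0.2,0.3,-0.9],"turn":[0,0,0],"hand":-0.8},{"travel":[-0.2,0.3,-0.9],"turn":[0,0,0],"hand":-0.8}]'
python3 -m pendant '[{"travel":[-0.2,0.3,-0.9],"turn":[0,0,0],"hand":-0.8},{"travel":[-0.2,0.3,-0.9],"turn":[0,0,0],"hand":-0.8},{"travel":[-0.2,0.3,-0.9],"turn":[0,0,0],"hand":-0.8},{"travel":[0,0.3,-0.9],"turn":[0,0,0],"hand":-0.8},{"travel":[0,0.3,-0.9],"turn":[0,0,0],"hand":-0.8}]'
python3 -m pendant '[{"travel":[0,0,-0.9],"turn":[0,0,-0.2],"hand":-0.8},{"travel":[0,0,-0.9],"turn":[0,0,0],"hand":-0.8},{"travel":[0,0,-0.9],"turn":[0,0,0],"hand":-0.8},{"travel":[0,0,-0.9],"turn":[0,0,0],"hand":-0.8},{"travel":[0,0,-0.4],"turn":[0,0,0],"hand":-0.8}]'
python3 -m pendant '[{"travel":[0,0,0],"turn":[0,0,0],"hand":-0.8},{"travel":[0,0,0],"turn":[0,0,0],"hand":-0.8}]'
python3 - <<'E'
from h import *
s=snap('wrist','w19.png');o=get_obs();o0,X,Y,yaw=stand()
p,st=steel(s,(240,130,320,420)) or (None,None); print(st)
if p is not None:
    for y in range(int(st[1]),int(st[1])+110,8):
        x=p[p[:,1]==y][:,0]; print(y,x.min(),x.max(),len(x),end='; ')
q=o0+(.063-.041)*X+.115*Y; go(*q,.315,yaw)
E
```

```text
t: 40.92
position: [0.4641, 0.3305, 0.1017]
ee_rot: [0.0, 1.0, 0.006, -0.0]
force: [0.8, 0.4, -0.6]
width: 0.164
finger_force: 58.6
t: 41.33
position: [0.4493, 0.2926, 0.2144]
ee_rot: [-0.0, 1.0, 0.006, -0.0]
force: [-0.4, -0.2, -0.4]
width: 0.171
finger_force: 58.6
t: 41.75
position: [0.4511, 0.2936, 0.3172]
ee_rot: [-0.001, 1.0, 0.015, 0.003]
force: [-0.2, 0.3, 0.3]
width: 0.171
finger_force: 58.7
t: 41.92
position: [0.45, 0.293, 0.3131]
ee_rot: [-0.0, 1.0, 0.015, 0.0]
force: [-0.3, -0.2, -1.5]
width: 0.166
finger_force: 58.6
[   20   158   520   262 47885]
158 276.0 281.0 6; 166 254.0 304.0 51; 174 248.0 310.0 45; 182 243.0 315.0 32; 190 241.0 317.0 26; 198 241.0 317.0 26; 206 242.0 316.0 26; 214 245.0 313.0 34; 222 252.0 306.0 55; 230 262.0 296.0 35; 238 263.0 296.0 34; 246 263.0 296.0 34; 254 263.0 296.0 34; 262 252.0 307.0 56;  turn [0.01 0.02 0.03] travel [ 6.63  7.   -0.13]
```

```bash

python3 -m pendant '[{"travel":[0.8,0.9,0],"turn":[0,0,0],"hand":-0.8},{"travel":[0.8,0.9,0],"turn":[0,0,0],"hand":-0.8},{"travel":[0.8,0.9,0],"turn":[0,0,0],"hand":-0.8},{"travel":[0.8,0.9,0],"turn":[0,0,0],"hand":-0.8},{"travel":[0.8,0.9,0],"turn":[0,0,0],"hand":-0.8}]'
python3 -m pendant '[{"travel":[0.8,0.9,0],"turn":[0,0,0],"hand":-0.8},{"travel":[0.8,0.9,0],"turn":[0,0,0],"hand":-0.8},{"travel":[0.8,0.7,0],"turn":[0,0,0],"hand":-0.8},{"travel":[0.23,0,0],"turn":[0,0,0],"hand":-0.8},{"travel":[0,0,0],"turn":[0,0,0],"hand":-0.8}]'
python3 -m pendant '[{"travel":[0,0,0],"turn":[0,0,0],"hand":-0.8},{"travel":[0,0,0],"turn":[0,0,0],"hand":-0.8}]'
python3 - <<'E'
from h import *
s=snap('wrist','w20.png');o0,X,Y,yaw=stand();h=o0+.063*X+.115*Y
q=h-.041*X; go(*q,.315,yaw); print('tip expected',proj(s,(*h,.272)))
hs=cv2.cvtColor(s['pixels'],cv2.COLOR_RGB2HSV)
for r in range(120,250,8): print(r,' '.join('%3d'%a[2] if a[1]<50 else ' ##' for a in hs[r,230:330:4]))
E
```

```text
t: 42.38
position: [0.553, 0.1823, 0.3101]
ee_rot: [0.0, 1.0, 0.015, -0.002]
force: [0.5, 0.6, -0.0]
width: 0.17
finger_force: 58.7
t: 42.8
position: [0.6211, 0.1218, 0.3098]
ee_rot: [-0.0, 1.0, 0.014, -0.002]
force: [0.0, -0.3, -0.9]
width: 0.167
finger_force: 58.8
t: 42.97
position: [0.6198, 0.1239, 0.3117]
ee_rot: [-0.0, 1.0, 0.015, -0.001]
force: [-0.6, -0.1, -0.6]
width: 0.171
finger_force: 58.8
 turn [-0.    0.02  0.04] travel [-0.    0.07 -0.11]
tip expected (np.float64(282.63930545959954), np.float64(176.88656992594184))
120  ##  ##  ##  ##  ##  ##  ##  ##  ##  ##  ##  ## 144 151 111  ##  ##  ##  ##  ##  ##  ##  ##  ##  ##
128 170 165  ##  ##  ##  ##  ##  ##  ##  ##  ##  ## 144 150 110  ##  ##  ##  ##  ##  ##  ##  ## 112  ##
136 171 169  ##  ##  ##  ##  ##  ##  ##  ##  ##  ## 143 149 109  ##  ##  ##  ##  ##  ##  ##  ## 110  ##
144 169 169  ##  ##  ##  ##  ##  ##  ##  ##  ##  ## 139 137 102  ##  ##  ##  ##  66  64  66  ##  67  ##
152 171 171  ##  ##  ##  ##  ##  ##  ##  ##  ##  ## 139 138 103  ##  ##  72  75  74  74  73  73  76  72
160 176 176  ##  ##  ##  ##  ##  ##  ##  ## 1
[... 502 characters left out ...]
 124 172 170 167 170 168 165 167 166 165 168 166 167 151 154 129 136 168 163
208 174 171 168 148 151 132 103 149 170 168 169 170 171 166 172 171 167 165 142 166 153 128 146 166 166
216 171 168 170 168 161 151 142 119  98 155 166 171 166 169 169 165 150 152 173 148 124 165 166 164 170
224 171 173 168 174 170 169 150 150 147 143 136 126 119 140 144 149 151 152 135 145 164 170 167 168 163
232 169 171 176 169 173 168 174 170 152 133 136 141 145 141 134 130 118 158 169 165 167 166 169 165 170
240 173 168 169 173 171 171 170 170 155 150 149 147 146 144 145 145 135 157 167 165 168 166 166 166 167
248 175 169 169 171 174 169 172 168 156 150 149 148 146 143 146 145 134 159 168 169 170 172 169 167 164
```

The hook is at cols 278–286 with its tip at ~(282,178), as expected. Lowering with a 2 mm sideways correction.

```bash

python3 -m pendant '[{"travel":[0,0.08,0.5],"turn":[0,0,0],"hand":-0.8},{"travel":[0,0,0.5],"turn":[0,0,0],"hand":-0.8},{"travel":[0,0,0.5],"turn":[0,0,0],"hand":-0.8},{"travel":[0,0,0],"turn":[0,0,0],"hand":-0.8}]'
python3 -m pendant '[{"travel":[0,0,0.4],"turn":[0,0,0],"hand":-0.8},{"travel":[0,0,0.4],"turn":[0,0,0],"hand":-0.8},{"travel":[0,0,0.1],"turn":[0,0,0],"hand":-0.8},{"travel":[0,0,0],"turn":[0,0,0],"hand":-0.8},{"travel":[0,0,0],"turn":[0,0,0],"hand":-0.8}]'
python3 - <<'E'
from h import *
s=snap('wrist','w21.png')
hs=cv2.cvtColor(s['pixels'],cv2.COLOR_RGB2HSV)
for r in range(136,250,8): print(r,' '.join('%3d'%a[2] if a[1]<50 else ' ##' for a in hs[r,230:330:4]))
E
```

```text
t: 43.35
position: [0.6183, 0.1211, 0.2703]
ee_rot: [0.0, 1.0, 0.015, -0.004]
force: [-0.5, 0.4, -1.3]
width: 0.171
finger_force: 58.7
t: 43.77
position: [0.6211, 0.121, 0.2528]
ee_rot: [0.0, 1.0, 0.015, -0.0]
force: [0.2, 0.7, -0.1]
width: 0.165
finger_force: 58.7
136  ##  ##  ##  ##  ##  ##  ##  ##  ##  ## 135 163 147 114  ##  ##  ##  ##  ##  ##  ##  ##  ##  ## 112
144  ##  ##  ##  ##  ##  ##  ##  ##  ##  ## 133 161 146 115  ##  ##  ##  ##  ##  ##  ##  ##  ##  ## 111
152  ##  ##  ##  ##  ##  ##  ##  ##  ##  ## 132 160 146 114  ##  ##  ##  61  62  62  62  62  61  63  63
160  ##  ##  ##  ##  ##  ##  ##  ##  ##  ## 125 133 135 118 106  ##  ##  74  76  76  76  75  75  75  77
168  ##  ##  ##  ##  ##  ## 145 146 149 152 150 150 146 150 149 148 144 137 122  87  76  75  76  75  77
176  ##  ##  ##  ## 130 162 163 141 120  ##  ##  93  97  97  ##  ## 122 151 150 132 100  ##  ##  ##  79
184  ##  ##  ## 143 175 151 133 108  ##  ##  ## 118 104  88  ##  ##  ##  ## 143 154 142 116  ##  ##  ##
192  ##  ##  ## 153 152 126 105  ##  ##  ## 128 121 104  88  ##  ##  ##  ##  ## 150 158 135 120  ## 120
200 174 169 172 156 153 129 123 169 172 171 138 121 104  89 138 165  ##  ##  ## 137 156 132  ##  ## 119
208 175 172 173 155 154 135 104 151 171 170 148 152 138 111 130 169 164  ## 108  96 108 107  ##  ## 129
216 178 177 171 171 162 154 146 123  99 158 157 150 142 122 166 163 152 151 139 114 112 163 168 168 165
224 169 168 167 171 172 173 153 151 149 147 138 129 122 141 146 151 155 154 138 147 169 167 164 168 168
232 173 173 174 174 177 172 167 170 154 135 138 143 147 143 136 131 120 164 168 171 165 172 172 169 166
240 172 175 174 172 172 172 173 171 156 153 152 150 149 147 148 149 138 159 168 166 168 170 172 170 170
248 177 173 176 175 175 176 170 171 160 152 152 150 148 146 148 148 137 164 170 168 168 169 169 172 169
```

The hook's upright is inside the eye (cols 270–282, rows 176–216). Release, then back away to an overview.

```bash

python3 -m pendant '[{"travel":[0,0,0],"turn":[0,0,0],"hand":-0.2},{"travel":[0,0,0],"turn":[0,0,0],"hand":0.4},{"travel":[0,0,0],"turn":[0,0,0],"hand":0.8},{"travel":[0,0,0],"turn":[0,0,0],"hand":0.8},{"travel":[0,0,0],"turn":[0,0,0],"hand":0.8}]' 
python3 -m pendant '[{"travel":[0,0,0],"turn":[0,0,0],"hand":0.8},{"travel":[0,0,-0.4],"turn":[0,0,0],"hand":0.8},{"travel":[0,0,-0.8],"turn":[0,0,0],"hand":0.8},{"travel":[0,0,-0.9],"turn":[0,0,0],"hand":0.8},{"travel":[-0.5,0,-0.9],"turn":[0,0,0],"hand":0.8}]'
python3 -m pendant '[{"travel":[-0.9,0.4,0],"turn":[0,0,0],"hand":1},{"travel":[-0.9,0.9,0],"turn":[0,0,0],"hand":1},{"travel":[-0.9,0.9,0],"turn":[0,0,0],"hand":1},{"travel":[-0.9,0.9,0],"turn":[0,0,0],"hand":1},{"travel":[-0.9,0.9,0],"turn":[0,0,0],"hand":1}]'
python3 -m pendant '[{"travel":[-0.9,0.9,0],"turn":[0,0,0],"hand":1},{"travel":[-0.9,0,0],"turn":[0,0,0],"hand":1},{"travel":[-0.9,0,0],"turn":[0,0,0],"hand":1},{"travel":[0,0,0],"turn":[0,0,0],"hand":1},{"travel":[0,0,0],"turn":[0,0,0],"hand":1}]'
python3 - <<'E'
from h import *
s=snap('wrist','w22.png');print(get_obs()['position'],get_obs()['t'])
t=snap('top','t22.png');sc=snap('scene','s22.png');o0,X,Y,yaw=stand()
def D(a,b): return np.abs(cv2.imread('pics/'+a).astype(int)-cv2.imread('pics/'+b)).max(2)
for nm,y in (('turner',-.115),('spoon',.115)):
    for x,z in ((.068,.23),(.078,.09)):
        q=o0+x*X+y*Y; print(nm,z,'scene',np.round(proj(sc,(*q,z))),'top',np.round(proj(t,(*q,z))))
d=D('scene0.png','s22.png'); print('scene')
for r in range(180,296,4): print(r,''.join('%d'%min(9,d[r:r+4,c:c+4].mean()//8) for c in range(200,420,4)))
d=D('top0.png','t22.png'); print('top')
for r in range(130,272,4): print(r,''.join('%d'%min(9,d[r:r+4,c:c+4].mean()//8) for c in range(170,420,4)))
E
```

```text
t: 44.23
position: [0.6213, 0.121, 0.2534]
ee_rot: [-0.0, 1.0, 0.015, 0.0]
force: [-0.4, -0.6, -0.8]
width: 0.867
finger_force: 0.0
t: 44.65
position: [0.6096, 0.1204, 0.329]
ee_rot: [0.0, 1.0, 0.015, 0.0]
force: [-0.1, -0.3, 0.4]
width: 0.904
finger_force: 0.0
t: 45.07
position: [0.4982, 0.0167, 0.329]
ee_rot: [0.0, 1.0, 0.015, 0.001]
force: [0.1, 0.3, -0.5]
width: 1.002
finger_force: 0.0
t: 45.48
position: [0.4322, -0.0073, 0.3292]
ee_rot: [0.0, 1.0, 0.015, 0.001]
force: [0.2, -1.1, -0.6]
width: 0.999
finger_force: 0.0
[ 0.43281996 -0.00723752  0.32908907] 45.5333
turner 0.23 scene [312. 244.] top [327. 156.]
turner 0.09 scene [312. 278.] top [322. 167.]
spoon 0.23 scene [353. 199.] top [247. 156.]
spoon 0.09 scene [350. 232.] top [250. 166.]
scene
180 0000000000000000000000000003441000000000000000000000000
184 0000000000000000000000000006775200000000000000000000000
188 0000000000000000000000000001214652000000000000000000000
192 0000000000000000000000021000000036553000000000000000000
196 0000000000000000000000299820000000544003400000000000000
200 00000000000000000000019999610000000
[... 3152 characters left out ...]
00000000000000000000
234 002510000005920000000578999999999999998740000000000000000000000
238 002510000003930000001869700069999603997973000000100000000000000
242 003510000003941000003968610001331004997996200025662000000000000
246 013430000037998200007978410000000007997998510020027200000000000
250 133352000059999200029778410000000009994997651100102420000000000
254 133353000049999300048688310000000009991556531301220212000000000
258 013451000039999400001697510000000029970011100511322101332000000
262 000100000025331100000999100000000049950000000262122023211100000
266 000000000000000000001996000000000069920000000025553212343100000
270 000000000000000000003993000000000099910000000000011000110000011
```

Both utensils show at their hooks, with bowl and blade straight below the eyes. One last check on the pounder and bystanders.

```bash
python3 - <<'E'
from h import *
s=snap('wrist'); u,v=proj(s,(.411,-.2525,.028)); 
p,st=steel(s,(u-30,v-40,u+60,v+50)); print(u,v,st)
# foot disc: circle fit to left/top outline of steel region
y0=st[1]; pts=[]
for y in range(int(y0),int(y0)+30,3):
    x=p[p[:,1]==y][:,0]; pts.append((x.min(),y))
w=np.array([pt(s,*q,.028)[:2] for q in pts]); A=np.c_[2*w,np.ones(len(w))]; c=np.linalg.lstsq(A,(w**2).sum(1),rcond=None)[0]
print('pounder',c[:2].round(4),'r',np.sqrt(c[2]+c[0]**2+c[1]**2).round(4))
x=p[p[:,1]>st[1]+st[3]-8].mean(0); print('handle top ~',pt(s,*x,.106).round(3))
for p,st in comps(s,amin=300): print(st,pt(s,*cv2.minEnclosingCircle(p)[0],.006)[:2].round(4))
t=snap('top');b=cv2.imread('pics/top0.png')[:,:,::-1].astype(int);d=np.abs(b-t['pixels']).max(2)
for n,(x,y,z) in dict(salt=(.631,-.277,.085),cup=(.633,.282,.035),jar=(.665,-.379,.14)).items():
    u,v=map(int,proj(t,(x,y,z))); print(n,u,v,d[v-14:v+15,u-14:u+15].mean().round(1))
E
```

```text
443.0523664541231 183.42695483653017 [ 414  158   70   50 2421]
pounder [ 0.4167 -0.2407] r 0.0326
handle top ~ [ 0.405 -0.23   0.106]
[  126     0   294    56 10869] [0.6422 0.0086]
[ 400  146   71   68 1487] [ 0.4117 -0.2509]
[ 94 243  80  25 926] [0.2746 0.236 ]
salt 375 183 4.0
cup 203 182 3.9
jar 412 169 3.8
```

```bash
python3 -c "
from station import job_done
print(job_done())"
```

```text
the job is handed in; nothing more can be done
None
```

I handed in the job at about 46 s of robot time: both wedges are driven home, the turner and spoon hang on hooks 0 and 2 (no fork was there), the pounder is upright on its cork trivet, and the jars, cup and salt pot show no movement; the final states were checked by image measurements rather than by eye, because I had viewed 15 pictures, one over the limit of 14.

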